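Get the blue wax block out to the scale and put its neighbours back

TASK

The blue wax block is boxed in between two of the round things on the storage board. First stand just those two neighbours on the side mat, leaving the blue block and everything else on the board as it is; then lay the blue block flat on the middle of the scale's steel pan, and only after that put each of the two back, upright, on the same round grey felt place it came from. Do not tip the lamp, and leave the green wax block and the third round thing where they are.

Things in the scene. Friction and masses are not known exactly. Their poses are not given: they have to be found in the camera images.
- storage_board: Fixed wooden board, 104 (x) x 330 (y) x 12 mm; origin at the centre of its underside. On its top, at x = 0: round grey felt places (76 mm) at y = -120, 0, 120 mm, one of spool, lamp, flask on each (within 2 mm); at y = -60 and 60 a bay each for the blue and the green block, with two wooden cheeks at x = -35 and 35, 9 mm thick, 26 mm long (y), up to 43 mm above the origin. Who stands where varies.
- side_mat: Fixed black rubber mat with a thin yellow border line, 100 (its x) x 210 (its y) x 3 mm: the side area. Origin at the centre of its underside, top 3 mm above it. The two cleared things stand here side by side along its y axis. It changes sides with the scale.
- scale: Fixed white pocket scale, 120 (its x) x 105 (its y) mm, with a square steel pan; display and two blue buttons along its -x edge. Origin at the centre of its underside. Body 19 mm high, pan top 28 mm above the origin. It does not move or sink under load.
- scale_pan (a point): Centre of the top face of the scale's steel pan (84 x 84 mm), 28 mm above the desk; axes as the scale's, z up.
- blue_wax: Blue carving wax block, 30 (its x) x 46 (its y) x 26 mm high, about 35 g; origin at the centre of its underside. In its bay its x lies along the board's y axis: the cheeks leave only these two 30 mm apart faces to grip, and the neighbours, 9 to 16 mm away, stand in the fingers' way.
- green_wax: Green wax block, 32 (its x) x 52 (its y) x 20 mm high, about 35 g, in the other bay, lying the same way as the blue one; origin at the centre of its underside. To be left alone.
- solder_spool: Off-white wire spool standing on its flange, 49 mm high with a scrap of yellow on top (51 mm over all), about 0.24 kg; both flanges (at 0 to 3 mm and 46 to 49 mm height) 64 mm in diameter, 56 mm between them. Can be gripped across the upper flange. Origin at the centre of its underside, z up.
- spirit_lamp: Glass spirit lamp with purple bottom, about 0.19 kg: glass body up to 68 mm in diameter and 54 mm high, on it a round brass-coloured cap 30 mm in diameter from 54 to 70 mm height with a small dark top up to 78 mm. The cap is fixed to the lamp and can carry it. Origin at the centre of its underside, z up.
- casting_flask: Casting flask: plain steel cylinder 58 mm in diameter filled with white plaster, on a black rubber base 62 mm in diameter and 12 mm high; 60 mm high in all, about 0.3 kg. Origin at the centre of its underside, z up.
There are look-alikes about, which are no part of the job. There is more than one size of the blue_wax; the one meant has the size given above.

How it is judged (in metres and radians):
On the way, in this order (a step that is already met when the one before it is completed fails the run):
1. the two round things beside the blue block stand released and upright on the side mat, the third one, the blue and the green block still in their places (((x of solder_spool in the frame of side_mat between -0.045 and 0.045 m and y of solder_spool in the frame of side_mat between -0.095 and 0.095 m and z of solder_spool in the frame of side_mat between -0.001 and 0.008 m and contact force between the fingers and solder_spool below 0.3 N and linear speed of each of solder_spool, spirit_lamp, casting_flask below 0.02 m/s and angle between each of solder_spool, spirit_lamp, casting_flask's own z axis and vertical below 0.12 rad and x of spirit_lamp in the frame of side_mat between -0.045 and 0.045 m and y of spirit_lamp in the frame of side_mat between -0.095 and 0.095 m and z of spirit_lamp in the frame of side_mat between -0.001 and 0.008 m and contact force between the fingers and spirit_lamp below 0.3 N and distance of casting_flask from where it was at the start of the episode below 0.015 m and contact force between the fingers and casting_flask below 0.3 N) or (x of solder_spool in the frame of side_mat between -0.045 and 0.045 m and y of solder_spool in the frame of side_mat between -0.095 and 0.095 m and z of solder_spool in the frame of side_mat between -0.001 and 0.008 m and contact force between the fingers and solder_spool below 0.3 N and linear speed of each of solder_spool, casting_flask, spirit_lamp below 0.02 m/s and angle between each of solder_spool, casting_flask, spirit_lamp's own z axis and vertical below 0.12 rad and x of casting_flask in the frame of side_mat between -0.045 and 0.045 m and y of casting_flask in the frame of side_mat between -0.095 and 0.095 m and z of casting_flask in the frame of side_mat between -0.001 and 0.008 m and contact force between the fingers and casting_flask below 0.3 N and distance of spirit_lamp from where it was at the start of the episode below 0.015 m and contact force between the fingers and spirit_lamp below 0.3 N) or (x of spirit_lamp in the frame of side_mat between -0.045 and 0.045 m and y of spirit_lamp in the frame of side_mat between -0.095 and 0.095 m and z of spirit_lamp in the frame of side_mat between -0.001 and 0.008 m and contact force between the fingers and spirit_lamp below 0.3 N and linear speed of each of spirit_lamp, casting_flask, solder_spool below 0.02 m/s and angle between each of spirit_lamp, casting_flask, solder_spool's own z axis and vertical below 0.12 rad and x of casting_flask in the frame of side_mat between -0.045 and 0.045 m and y of casting_flask in the frame of side_mat between -0.095 and 0.095 m and z of casting_flask in the frame of side_mat between -0.001 and 0.008 m and contact force between the fingers and casting_flask below 0.3 N and distance of solder_spool from where it was at the start of the episode below 0.015 m and contact force between the fingers and solder_spool below 0.3 N)) and distance of each of blue_wax, green_wax from where it was at the start of the episode below 0.012 m and horizontal distance between each of solder_spool, spirit_lamp, casting_flask and blue_wax above 0.11 m), for 0.2 s.
2. the blue block lies released on the middle of the pan while those two still stand on the mat (((x of solder_spool in the frame of side_mat between -0.045 and 0.045 m and y of solder_spool in the frame of side_mat between -0.095 and 0.095 m and z of solder_spool in the frame of side_mat between -0.001 and 0.008 m and contact force between the fingers and solder_spool below 0.3 N and linear speed of each of solder_spool, spirit_lamp, casting_flask below 0.02 m/s and angle between each of solder_spool, spirit_lamp, casting_flask's own z axis and vertical below 0.12 rad and x of spirit_lamp in the frame of side_mat between -0.045 and 0.045 m and y of spirit_lamp in the frame of side_mat between -0.095 and 0.095 m and z of spirit_lamp in the frame of side_mat between -0.001 and 0.008 m and contact force between the fingers and spirit_lamp below 0.3 N and distance of casting_flask from where it was at the start of the episode below 0.015 m and contact force between the fingers and casting_flask below 0.3 N) or (x of solder_spool in the frame of side_mat between -0.045 and 0.045 m and y of solder_spool in the frame of side_mat between -0.095 and 0.095 m and z of solder_spool in the frame of side_mat between -0.001 and 0.008 m and contact force between the fingers and solder_spool below 0.3 N and linear speed of each of solder_spool, casting_flask, spirit_lamp below 0.02 m/s and angle between each of solder_spool, casting_flask, spirit_lamp's own z axis and vertical below 0.12 rad and x of casting_flask in the frame of side_mat between -0.045 and 0.045 m and y of casting_flask in the frame of side_mat between -0.095 and 0.095 m and z of casting_flask in the frame of side_mat between -0.001 and 0.008 m and contact force between the fingers and casting_flask below 0.3 N and distance of spirit_lamp from where it was at the start of the episode below 0.015 m and contact force between the fingers and spirit_lamp below 0.3 N) or (x of spirit_lamp in the frame of side_mat between -0.045 and 0.045 m and y of spirit_lamp in the frame of side_mat between -0.095 and 0.095 m and z of spirit_lamp in the frame of side_mat between -0.001 and 0.008 m and contact force between the fingers and spirit_lamp below 0.3 N and linear speed of each of spirit_lamp, casting_flask, solder_spool below 0.02 m/s and angle between each of spirit_lamp, casting_flask, solder_spool's own z axis and vertical below 0.12 rad and x of casting_flask in the frame of side_mat between -0.045 and 0.045 m and y of casting_flask in the frame of side_mat between -0.095 and 0.095 m and z of casting_flask in the frame of side_mat between -0.001 and 0.008 m and contact force between the fingers and casting_flask below 0.3 N and distance of solder_spool from where it was at the start of the episode below 0.015 m and contact force between the fingers and solder_spool below 0.3 N)) and distance of green_wax from where it was at the start of the episode below 0.012 m and horizontal distance between blue_wax and scale_pan below 0.015 m and z of blue_wax in the frame of scale_pan between -0.003 and 0.005 m and contact force between the fingers and blue_wax below 0.3 N and linear speed of blue_wax below 0.02 m/s and angle between blue_wax's own z axis and vertical below 0.12 rad), for 0.2 s.
At the end, for the whole second after the job is handed in: The blue block lies flat on the pan, its centre within 15 mm of the pan's centre; spool, lamp and flask each stand upright within 15 mm of where they stood at the start, the green block within 12 mm; all released and at rest (horizontal distance between blue_wax and scale_pan below 0.015 m and z of blue_wax in the frame of scale_pan between -0.003 and 0.005 m and contact force between the fingers and blue_wax below 0.3 N and linear speed of each of blue_wax, solder_spool, spirit_lamp, casting_flask, green_wax below 0.02 m/s and angle between each of blue_wax, solder_spool, spirit_lamp, casting_flask's own z axis and vertical below 0.12 rad and distance of each of solder_spool, spirit_lamp, casting_flask from where it was at the start of the episode below 0.015 m and contact force between the fingers and solder_spool below 0.3 N and contact force between the fingers and spirit_lamp below 0.3 N and contact force between the fingers and casting_flask below 0.3 N and distance of green_wax from where it was at the start of the episode below 0.012 m); the robot touches nothing.
It fails at once if the spirit lamp tipped by more than about 25 degrees (angle between spirit_lamp's own z axis and vertical above 0.45 rad).
It fails at once if the green block moved by more than 15 mm (distance of green_wax from where it was at the start of the episode above 0.015 m).
It fails at once if all three round things off their places at once (distance of each of solder_spool, spirit_lamp, casting_flask from where it was at the start of the episode above 0.02 m).
It also fails if it takes over 112 s, if anything falls off the work surface, if the arm or the gripper's body presses on something with over 40 N, if the wrist force passes 120 N, or if a joint passes its speed limit or range.

ROBOT

A 7-joint arm with a two-finger parallel gripper is mounted at the origin on a cart in front of the work surface, level with it; the furniture and walls round the work are solid. World frame = base frame: x ahead of the robot, y to its left, z up, the work surface at z = 0. Lengths are in mm, angles in rad, forces in N, time in s.
With the tool pointing down it reaches from about 425 to 875 mm from the base axis. Payload 4.7 kg.
Tool frame: the origin (TCP) lies midway between the tips of the shut fingers; the grasp point (between the pads) lies 19 mm behind it; z points along the fingers, y is the direction in which the jaws open and shut (so a half turn about z gives the same grasp; the last joint's range is limited). The gripper opens to 87 mm and grips with 3 to 60 N. Pads are 19 mm wide; open, the fingers measure 117 mm over their backs; the gripper's body (75 mm by 190 mm) begins 51 mm behind the grasp point.
Start: joints at [0.014, 0.321, -0.07, 1.45, 0.023, 1.371, -0.057], TCP at [650.02, -0.025, 222.587] pointing down, gripper open.
Joint ranges: [-2.86, 2.86], [-0.3, 2.09], [-1.38, 1.24], [0.06, 2.45], [-1.56, 4.7], [0.09, 2.05], [-2.69, 2.69]. Speed limits (rad/s): [2.57, 2.57, 3.14, 3.14, 3.14, 3.14, 3.14].

INTERFACE

Orientations are given as a unit quaternion [w, x, y, z].
In Python, from station import read_state, camera, camera_params, sign_off gives the robot as it stands.
- The arm moves only by the shell command python3 -m pendant 'ROWS' [FORCE]. ROWS is JSON, a list of rows, each an object with "xyz": the shift along the tool's x, y, z in mm, a list of three; "twist": the turn, a rotation vector about the tool's x, y, z in rad, a list of three; "gripper": the opening, from -1 (shut) to 1 (fully open). A call has exactly 5 rows; each row shifts and turns the commanded pose from where the row before left it, along the tool's axes as they then stand; what a row does not reach is not made up. A row lasts 1/10 s, in which the tool goes at most 50 mm and 8.59 degrees, less where a joint would pass 70% of its speed; a pose out of reach is approached as far as the arm can. A call is refused whole if a number of a shift passes 50 or a number of a turn 0.15, either way. A call with a gripper value outside its range is refused whole. The fingers move at their own pace and stop on an object; FORCE is the grip in N (left out, the last holds). Time passes only in rows, so rows that do not move let the fingers close, or fill a call up. It gives the time, the measured TCP pose, the force and the opening at its end, in the units of the state.
- read_state(): the state, without advancing time (a new reading comes with each control period).
- camera(name): name is "scene" or "side" or "wrist"; returns the picture (384x512x3 uint8, red, green, blue); there is no depth.
- camera_params(name): a dict with "mtx" (3x3 intrinsics, pixels), "dist" ([k1, k2, p1, p2, k3] as OpenCV has them; the pictures are not rectified), "position" and "rotation" of the camera in the world; the wrist camera has in their place "T_tool_cam" (4x4, takes a point from camera to tool coordinates, whose origin is the TCP and whose axes are the flange's). Camera axes: x right, y up, looking along -z (the intrinsics and any distortion apply to the point x, -y, -z); pixel columns grow to the right and rows downward; lengths in mm; the calibration is good to about 2 mm. A picture is of the moment at which its call begins: read the wrist's pose just before it. camera_params takes no time and is no camera call.
- sign_off(): hands the job in, once; it reports no verdict.
The state is a dict: "time": time; "joint_pos": joint angles; "joint_vel": joint speeds; "tau": joint torques, N m; "tool_pos": TCP position; "tool_rot": TCP orientation; "wrist_force": force on the tool from outside, world axes, zero at the start; "ft_torque": the same for the moment, N m; "opening": finger opening in mm.
Only numpy, scipy, OpenCV 4.12 (cv2) and the standard library are available. Lean on these libraries where they do the work, as an engineer would, in place of code of your own. Each camera call takes 0.05 s, during which the arm holds its last target. There are 200 camera calls.

## Working session

There is one attempt and no reset: what is moved stays moved. The work goes in short steps, Python scripts to look and compute and a shell command to move; the robot and the scene stay as the last step left them, time stands still between calls to the robot, and variables do not carry over. Pictures are saved under pics/ and viewed, on a budget of 14 in all, crops included, one or two more only if the job needs it, and the job is handed in when it is done.

```bash
mkdir -p pics; ls
python3 - <<'E'
from station import *
import cv2,numpy as np
s=read_state();print(s['time'],s['tool_pos'],s['tool_rot'],s['opening'])
for n in ['scene','side','wrist']:
    p=camera_params(n);print(n,{k:np.round(v,3).tolist() for k,v in p.items()})
    cv2.imwrite(f'pics/{n}0.png',camera(n)[:,:,::-1])
a=[cv2.imread(f'pics/{n}0.png') for n in ['scene','side']]
E
```

```text
pics
0.0 [ 6.49438589e+02 -4.65438352e-02  2.21465245e+02] [-6.36313926e-04  7.07078009e-01  7.07134901e-01 -7.19040668e-04] 86.75063259418765
scene {'mtx': [[470.142, 0.0, 259.539], [0.0, 470.142, 191.662], [0.0, 0.0, 1.0]], 'dist': [-0.181, 0.0, 0.0, 0.0, 0.0], 'position': [-10.554, -475.421, 408.106], 'rotation': [0.759, 0.503, -0.224, -0.346]}
side {'mtx': [[398.568, 0.0, 256.14], [0.0, 398.568, 192.551], [0.0, 0.0, 1.0]], 'dist': [0.023, 0.0, 0.0, 0.0, 0.0], 'position': [456.974, 708.08, 580.34], 'rotation': [-0.076, -0.031, 0.44, 0.894]}
wrist {'mtx': [[289.206, 0.0, 256.34], [0.0, 289.206, 194.099], [0.0, 0.0, 1.0]], 'dist': [-0.075, 0.0, 0.0, 0.0, 0.0], 'T_tool_cam': [[0.0, 0.952, 0.305, 84.241], [1.0, -0.001, 0.001, -0.178], [0.001, 0.305, -0.952, -161.93], [0.0, 0.0, 0.0, 1.0]]}
```

View pics/scene0.png

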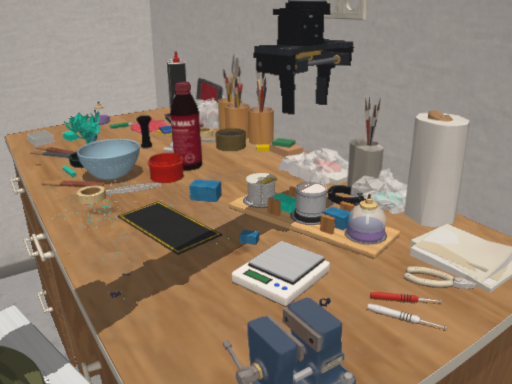

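View pics/side0.png

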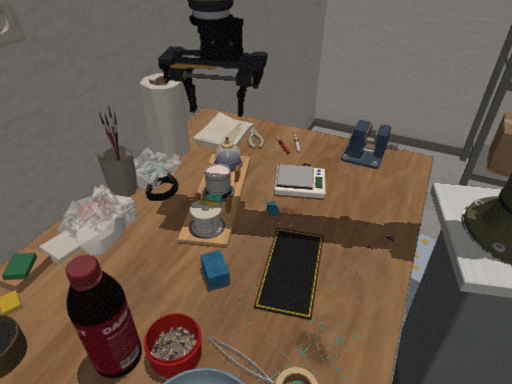

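View pics/wrist0.png

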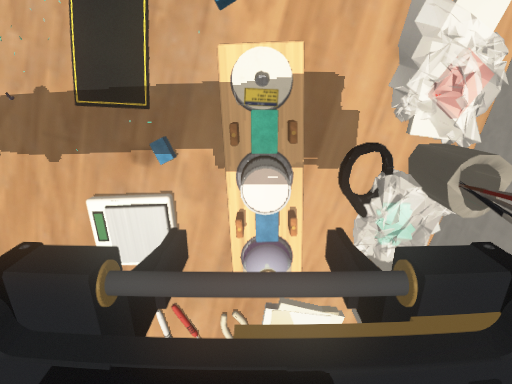

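Candidates for the blue block: the bay block at wrist (267,225) between flask (264,183) and lamp (267,258), a small blue cube at (163,150), and a large blue block at wrist (225,0), side (214,270). The blue block in the bay fits the description. Its neighbours are the flask and the lamp; the third round thing is the spool at (262,78).

```bash
cat > h.py <<'E'
import numpy as np,cv2
from station import *
from scipy.spatial.transform import Rotation as R
def q(w): return R.from_quat([w[1],w[2],w[3],w[0]])
def cam(n,s=None):
    p=camera_params(n)
    if n=='wrist':
        T=np.array(p['T_tool_cam']);r=q(s['tool_rot']).as_matrix()
        return p,r@T[:3,:3],np.array(s['tool_pos'])+r@T[:3,3]
    return p,q(p['rotation']).as_matrix(),np.array(p['position'])
def rays(n,px,s=None):
    p,M,o=cam(n,s)
    u=cv2.undistortPoints(np.array(px,float).reshape(-1,1,2),np.array(p['mtx']),np.array(p['dist'])).reshape(-1,2)
    return o,np.c_[u[:,0],-u[:,1],-np.ones(len(u))]@M.T
def plane(n,px,z,s=None):
    o,d=rays(n,px,s); return o+d*((z-o[2])/d[:,2])[:,None]
def shot(n,f=None):
    s=read_state();im=camera(n)[:,:,::-1].copy()
    if f: cv2.imwrite('pics/'+f,im)
    return im,s
E
python3 - <<'E'
from h import *
s=dict(tool_pos=[649.44,-.05,221.47],tool_rot=[0,.7071,.7071,0])
def P(t,px,z): print(t,plane('wrist',px,z,s).round(0)[:,:2].tolist())
P('spooltop',[(262,78)],49);P('flask',[(266,190)],60);P('blue',[(267,225)],38);P('cube',[(163,150)],12)
P('board',[(219,44),(304,40)],12);P('mat',[(70,-3),(148,-3),(147,107),(75,104)],3);P('pan',[(105,205),(171,205)],28)
P('scale',[(88,197),(174,194)],19);P('boardlow',[(232,272),(304,272)],12)
E
```

```text
spooltop [[655.0, 110.0]]
flask [[660.0, -14.0]]
blue [[663.0, -69.0]]
cube [[528.0, 25.0]]
board [[605.0, 151.0], [705.0, 156.0]]
mat [[423.0, 213.0], [521.0, 207.0], [509.0, 80.0], [412.0, 86.0]]
pan [[447.0, -45.0], [537.0, -45.0]]
scale [[419.0, -37.0], [539.0, -32.0]]
boardlow [[613.0, -156.0], [720.0, -156.0]]
```

```bash
python3 -m pendant '[{"xyz":[-30,-8,0],"twist":[0,0,0],"gripper":1},{"xyz":[-30,-8,0],"twist":[0,0,0],"gripper":1},{"xyz":[-30,-8,0],"twist":[0,0,0],"gripper":1},{"xyz":[-30,-8,0],"twist":[0,0,0],"gripper":1},{"xyz":[-30,-8,0],"twist":[0,0,0],"gripper":1}]'
python3 -m pendant '[{"xyz":[0,0,0],"twist":[0,0,0],"gripper":1},{"xyz":[0,0,0],"twist":[0,0,0],"gripper":1},{"xyz":[0,0,0],"twist":[0,0,0],"gripper":1},{"xyz":[0,0,0],"twist":[0,0,0],"gripper":1},{"xyz":[0,0,0],"twist":[0,0,0],"gripper":1}]'
python3 - <<'E'
from h import *
im,s=shot('wrist','w1.png'); print(s['tool_pos'],s['tool_rot'],s['time'])
np.save('s1.npy',np.r_[s['tool_pos'],s['tool_rot']])
cv2.imwrite('pics/w1b.png',cv2.resize(im,(768,576)))
E
```

```text
time: 0.65
tool_pos: [609.4, -151.2, 222.2]
tool_rot: [-0.0, 0.707, 0.707, -0.0]
wrist_force: [-0.4, -0.0, -0.6]
opening: 87.1
time: 1.15
tool_pos: [610.3, -148.6, 222.5]
tool_rot: [-0.0, 0.706, 0.708, 0.0]
wrist_force: [-0.6, 0.5, -0.2]
opening: 86.9
[ 610.32964379 -148.62433044  222.46569915] [-1.54569692e-04  7.06369146e-01  7.07843623e-01  1.03592696e-04] 1.15
```

View pics/w1b.png

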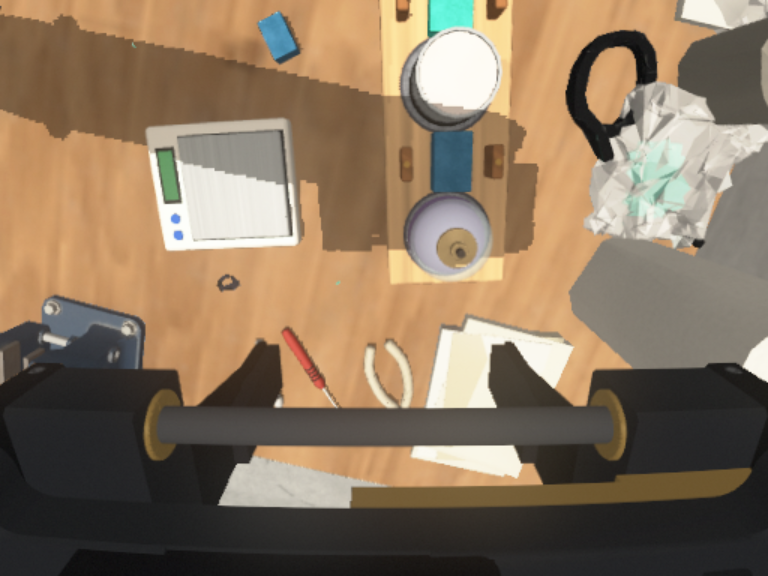

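View shows the lamp cap at (459,250), flask top at (457,74), blue block centred on (452,162), pan corners (178,135), (287,129), (293,237), (190,241), and the small cube at (278,36), all in 1.5x pixels.

Run:
```python
from h import *
a=np.load('s1.npy');s=dict(tool_pos=a[:3],tool_rot=a[3:])
s0=dict(tool_pos=[649.44,-.05,221.47],tool_rot=[0,.7071,.7071,0])
im=cv2.imread('pics/w1.png');hsv=cv2.cvtColor(im,cv2.COLOR_BGR2HSV)
def P(t,px,z,ss=s): 
    r=plane('wrist',px,z,ss)[:,:2];print(t,r.round(1).tolist(),r.mean(0).round(1));return r
px=lambda l:np.array(l)/1.5
P('captop',px([(460,252)]),89);P('cap',px([(459,249)]),82);P('flasktop',px([(457,74)]),72)
pan=P('pan',px([(178,135),(287,129),(293,237),(190,241)]),28);print('edges',np.linalg.norm(np.diff(pan,axis=0),axis=1))
P('scalebody',px([(147,128),(291,118),(298,245),(167,250)]),19)
P('board end',px([(390,283),(503,280)]),12);P('board left',px([(380,2)]),12)
m=cv2.inRange(hsv,(95,80,40),(120,255,255));m[:,:270]=0;m[140:]=0;m[:,340:]=0
c=max(cv2.findContours(m,0,2)[0],key=cv2.contourArea);b=cv2.boxPoints(cv2.minAreaRect(c));print(b.tolist())
P('blue',b,38)
im0=cv2.imread('pics/wrist0.png');h0=cv2.cvtColor(im0,cv2.COLOR_BGR2HSV)
P('spool hole',[(262,78)],61,s0);P('flask0',[(267,190)],72,s0)
# mat in side cam
sd=cv2.imread('pics/side0.png');hs=cv2.cvtColor(sd,cv2.COLOR_BGR2HSV)
m=cv2.inRange(hs,(22,120,90),(35,255,255));m[:220]=0;m[:,:250]=0;m[320:]=0;m[:,330:]=0
pts=cv2.findNonZero(m);b=cv2.approxPolyDP(cv2.convexHull(pts),8,True).reshape(-1,2);print(b.tolist())
r=plane('side',b,3)[:,:2];print('mat side',r.round(1).tolist(),np.linalg.norm(r-np.roll(r,1,0),axis=1).round(0))
m0=cv2.inRange(h0,(22,120,90),(35,255,255));m0[:,200:]=0;m0[130:]=0
b=cv2.approxPolyDP(cv2.convexHull(cv2.findNonZero(m0)),5,True).reshape(-1,2);print(b.tolist());P('mat wrist',b,3,s0)
```

```text
captop [[662.3, -130.1]] [ 662.3 -130.1]
cap [[662.7, -129.5]] [ 662.7 -129.5]
flasktop [[657.6, -12.7]] [657.6 -12.7]
pan [[445.4, -48.6], [533.3, -45.6], [533.4, -131.2], [445.1, -134.3]] [489.3 -89.9]
edges [87.91787804 85.58206227 88.33728161]
scalebody [[415.6, -42.0], [535.0, -36.8], [535.4, -139.8], [419.1, -143.9]] [476.3 -90.6]
board end [[614.7, -175.8], [716.2, -172.7]] [ 665.4 -174.2]
board left [[605.8, 49.0]] [605.8  49. ]
[[288.0, 127.0], [288.0, 87.0], [314.0, 87.0], [314.0, 127.0]]
blue [[646.8, -92.2], [645.5, -47.3], [675.1, -47.0], [677.5, -92.0]] [661.2 -69.6]
spool hole [[654.8, 108.9]] [654.8 108.9]
flask0 [[660.9, -10.6]] [660.9 -10.6]
[[321, 241], [309, 316], [257, 306], [275, 237]]
mat side [[415.2, 105.1], [429.0, 289.8], [518.9, 285.0], [509.7, 110.0]] [ 95. 185.  90. 175.]
[[145, 105], [76, 101], [70, 0], [145, 0]]
mat wrist [[506.3, 82.1], [414.2, 89.4], [422.5, 209.8], [516.7, 204.1]] [464.9 146.4]
```

Run:
```python
import cv2,numpy as np
a=cv2.resize(cv2.imread('pics/w1.png')[20:190,250:350],None,fx=3.5,fy=3.5,interpolation=2)
b=cv2.resize(cv2.imread('pics/side0.png')[130:250,175:260],None,fx=4.9,fy=4.9,interpolation=2)[:595]
h=min(len(a),len(b));cv2.imwrite('pics/crop1.png',np.hstack([a[:h],b[:h]]))
```

```text
(no output)
```

View pics/crop1.png

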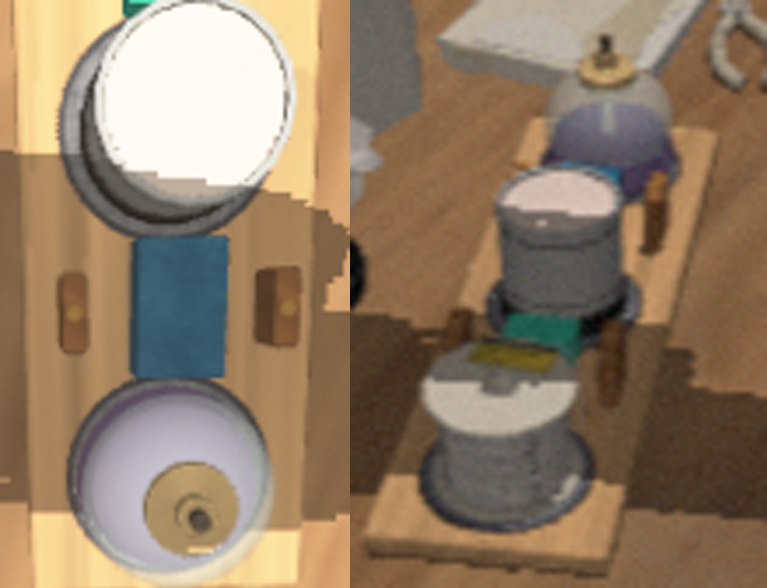

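The crop shows the blue block (left panel, about (180,307)) lying with its long 46 mm side along the board, between flask and lamp. So I will take it across its ends once the neighbours are gone. Checking clearances next.

```bash
python3 - <<'E'
from h import *
print('roll base',plane('scene',[(410,215),(435,223),(458,220)],0).round(0)[:,:2].tolist())
print('bottle base',plane('side',[(115,365)],0).round(0)[:,:2].tolist(),'bigblue',plane('side',[(214,285)],0).round(0)[:,:2].tolist(),'matnear',plane('side',[(325,236),(276,230)],3).round(0).tolist())
print('cup',plane('scene',[(366,190)],0).round(0)[:,:2].tolist())
E
python3 -m pendant '[{"xyz":[4,11,10],"twist":[0,0,0],"gripper":1},{"xyz":[4,11,20],"twist":[0,0,0],"gripper":1},{"xyz":[4,11,20],"twist":[0,0,0],"gripper":1},{"xyz":[4,10,20],"twist":[0,0,0],"gripper":1},{"xyz":[4,10,10],"twist":[0,0,0],"gripper":1}]' 25
python3 -m pendant '[{"xyz":[0,0,0],"twist":[0,0,0],"gripper":1},{"xyz":[0,0,0],"twist":[0,0,0],"gripper":1},{"xyz":[0,0,0],"twist":[0,0,0],"gripper":1},{"xyz":[0,0,0],"twist":[0,0,0],"gripper":1},{"xyz":[0,0,0],"twist":[0,0,0],"gripper":1}]'
python3 - <<'E'
from h import *
im,s=shot('wrist','w2.png');print(s['tool_pos'],s['tool_rot'])
np.save('s2.npy',np.r_[s['tool_pos'],s['tool_rot']])
a,b=shot('scene');cv2.imwrite('pics/c2.png',np.hstack([cv2.resize(im,(480,360)),cv2.resize(a[140:300,220:480],None,fx=1.23,fy=2.25)[:360]]))
E
```

```text
roll base [[810.0, -150.0], [809.0, -205.0], [852.0, -237.0]]
bottle base [[714.0, 424.0]] bigblue [[604.0, 251.0]] matnear [[407.0, 89.0, 3.0], [510.0, 89.0, 3.0]]
cup [[866.0, -17.0]]
time: 1.7
tool_pos: [662.8, -128.9, 139.4]
tool_rot: [-0.002, 0.707, 0.707, -0.001]
wrist_force: [-0.2, -0.8, 0.5]
opening: 86.7
time: 2.2
tool_pos: [663.2, -130.5, 143.7]
tool_rot: [0.001, 0.707, 0.707, 0.0]
wrist_force: [0.1, -0.8, 0.1]
opening: 87.1
[ 663.19835507 -130.47517909  143.6856161 ] [6.89454129e-04 7.07299902e-01 7.06913149e-01 4.14988926e-04]
```

View pics/c2.png

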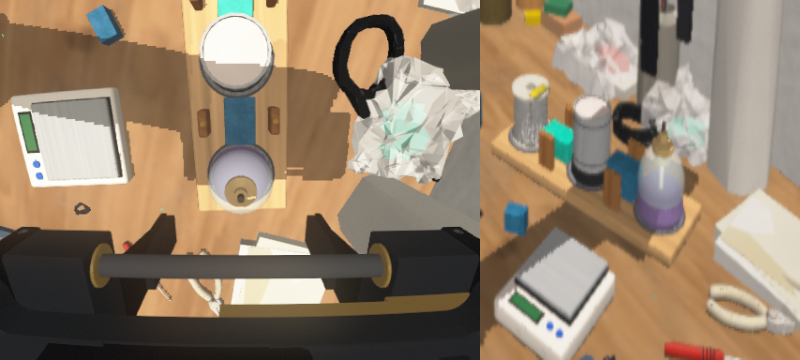

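Wrist view shows the cap at (239,190) and flask at (236,50) in the left panel, with the tool roughly over the lamp. Refining the cap from its colour.

Run:
```python
from h import *
a=np.load('s2.npy');s=dict(tool_pos=a[:3],tool_rot=a[3:])
im=cv2.imread('pics/w2.png');h=cv2.cvtColor(im,cv2.COLOR_BGR2HSV)
m=cv2.inRange(h,(12,70,60),(28,200,230));m[:182]=0;m[225:]=0;m[:,:235]=0;m[:,280:]=0
x,y,w,hh=cv2.boundingRect(m);print(x,y,w,hh)
print('cap',plane('wrist',[(x+w/2,y+hh/2)],82,s).round(1))
g=cv2.inRange(h,(0,0,80),(180,60,255));
print('flask top',plane('wrist',[(236*1.0667,50*1.0667)],72,s).round(1))
m=cv2.inRange(h,(95,90,40),(115,255,255));m[:,:225]=0;m[:,285:]=0;m[90:170]&=255;m[:90]=0;m[170:]=0
x,y,w,hh=cv2.boundingRect(m);print(x,y,w,hh,'blue',plane('wrist',[(x,y),(x+w,y+hh)],38,s).round(1))
```

```text
238 188 42 37
cap [[ 665.  -128.5   82. ]]
flask top [[659.5 -10.8  72. ]]
239 104 33 50 blue [[647.5 -47.7  38. ]
 [677.5 -92.7  38. ]]
```

```bash
python3 -m pendant '[{"xyz":[1,1,15],"twist":[0,0,0],"gripper":1},{"xyz":[0,0,15],"twist":[0,0,0],"gripper":1},{"xyz":[0,0,15],"twist":[0,0,0],"gripper":1},{"xyz":[0,0,15],"twist":[0,0,0],"gripper":1},{"xyz":[0,0,6],"twist":[0,0,0],"gripper":1}]'
python3 -m pendant '[{"xyz":[0,0,3],"twist":[0,0,0],"gripper":1},{"xyz":[0,0,3],"twist":[0,0,0],"gripper":1},{"xyz":[0,0,0],"twist":[0,0,0],"gripper":1},{"xyz":[0,0,0],"twist":[0,0,0],"gripper":-0.2},{"xyz":[0,0,0],"twist":[0,0,0],"gripper":-0.2}]' 20
python3 -m pendant '[{"xyz":[0,0,0],"twist":[0,0,0],"gripper":-0.6},{"xyz":[0,0,0],"twist":[0,0,0],"gripper":-1},{"xyz":[0,0,0],"twist":[0,0,0],"gripper":-1},{"xyz":[0,0,0],"twist":[0,0,0],"gripper":-1},{"xyz":[0,0,0],"twist":[0,0,0],"gripper":-1}]' 25
python3 -m pendant '[{"xyz":[0,0,0],"twist":[0,0,0],"gripper":-1},{"xyz":[0,0,-1],"twist":[0,0,0],"gripper":-1},{"xyz":[0,0,-2],"twist":[0,0,0],"gripper":-1},{"xyz":[0,0,-3],"twist":[0,0,0],"gripper":-1},{"xyz":[0,0,-4],"twist":[0,0,0],"gripper":-1}]' 25
```

```text
time: 2.8
tool_pos: [662.3, -128.7, 73.3]
tool_rot: [-0.002, 0.707, 0.707, -0.001]
wrist_force: [0.0, -0.6, 0.4]
opening: 87.2
time: 3.3
tool_pos: [664.4, -129.1, 71.3]
tool_rot: [0.0, 0.707, 0.707, 0.0]
wrist_force: [-0.3, -0.4, 0.7]
opening: 78.0
time: 3.8
tool_pos: [664.0, -129.0, 70.6]
tool_rot: [0.0, 0.707, 0.707, -0.0]
wrist_force: [-0.1, 0.5, -0.8]
opening: 39.2
time: 4.3
tool_pos: [663.8, -129.0, 80.5]
tool_rot: [-0.0, 0.707, 0.707, -0.0]
wrist_force: [-0.3, 0.4, -1.9]
opening: 26.4
```

```bash
python3 -m pendant '[{"xyz":[0,0,0],"twist":[0,0,0],"gripper":-1},{"xyz":[0,0,0],"twist":[0,0,0],"gripper":-1},{"xyz":[0,0,0],"twist":[0,0,0],"gripper":-1},{"xyz":[0,0,0],"twist":[0,0,0],"gripper":-1},{"xyz":[0,0,0],"twist":[0,0,0],"gripper":-1}]' 25
python3 - <<'E'
from h import *
a,b=shot('scene');c,_=shot('side')
cv2.imwrite('pics/c3.png',np.hstack([cv2.resize(a[150:270,290:430],(560,480),interpolation=2),cv2.resize(c[90:210,200:270],(240,480),interpolation=2)]))
E
```

```text
time: 4.8
tool_pos: [663.9, -129.0, 80.4]
tool_rot: [-0.0, 0.707, 0.707, -0.0]
wrist_force: [0.7, 0.2, -1.8]
opening: 26.6
```

View pics/c3.png

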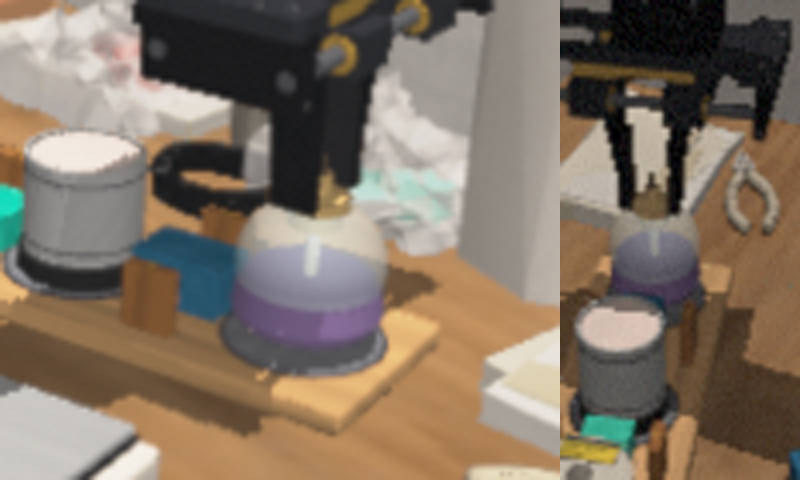

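Lamp hangs upright, about 8 mm clear of the felt (the gap shows at (300,345)). Lifting and carrying to the near end of the mat.

```bash
python3 -m pendant '[{"xyz":[0,0,-10],"twist":[0,0,0],"gripper":-1},{"xyz":[0,0,-20],"twist":[0,0,0],"gripper":-1},{"xyz":[0,0,-30],"twist":[0,0,0],"gripper":-1},{"xyz":[5,-5,-30],"twist":[0,0,0],"gripper":-1},{"xyz":[15,-10,-20],"twist":[0,0,0],"gripper":-1}]' 25
python3 -m pendant '[{"xyz":[25,-20,0],"twist":[0,0,0],"gripper":-1},{"xyz":[30,-25,0],"twist":[0,0,0],"gripper":-1},{"xyz":[35,-25,0],"twist":[0,0,0],"gripper":-1},{"xyz":[35,-25,0],"twist":[0,0,0],"gripper":-1},{"xyz":[35,-25,0],"twist":[0,0,0],"gripper":-1}]' 25
python3 -m pendant '[{"xyz":[35,-25,0],"twist":[0,0,0],"gripper":-1},{"xyz":[30,-20,0],"twist":[0,0,0],"gripper":-1},{"xyz":[15,-12,0],"twist":[0,0,0],"gripper":-1},{"xyz":[10,-8,0],"twist":[0,0,0],"gripper":-1},{"xyz":[0,0,0],"twist":[0,0,0],"gripper":-1}]' 25
python3 -m pendant '[{"xyz":[0,0,10],"twist":[0,0,0],"gripper":-1},{"xyz":[0,0,20],"twist":[0,0,0],"gripper":-1},{"xyz":[0,0,25],"twist":[0,0,0],"gripper":-1},{"xyz":[0,0,25],"twist":[0,0,0],"gripper":-1},{"xyz":[0,0,15],"twist":[0,0,0],"gripper":-1}]' 25
python3 -m pendant '[{"xyz":[0,0,10],"twist":[0,0,0],"gripper":-1},{"xyz":[0,0,5],"twist":[0,0,0],"gripper":-1},{"xyz":[0,0,0],"twist":[0,0,0],"gripper":-1},{"xyz":[0,0,0],"twist":[0,0,0],"gripper":-1},{"xyz":[0,0,0],"twist":[0,0,0],"gripper":-1}]' 25
python3 - <<'E'
from h import *
a,s=shot('scene');c,_=shot('side');print(s['tool_pos'])
cv2.imwrite('pics/c4.png',np.hstack([cv2.resize(a[130:270,90:270],(463,360),interpolation=2),cv2.resize(c[190:330,230:360],(334,360),interpolation=2)]))
E
```

```text
time: 5.4
tool_pos: [650.1, -111.3, 194.0]
tool_rot: [0.002, 0.708, 0.706, 0.001]
wrist_force: [0.9, -0.6, -1.2]
opening: 26.3
time: 5.9
tool_pos: [528.1, 52.2, 191.6]
tool_rot: [0.001, 0.707, 0.707, 0.001]
wrist_force: [0.6, 0.8, -1.5]
opening: 26.1
time: 6.4
tool_pos: [463.5, 142.3, 191.4]
tool_rot: [0.0, 0.706, 0.708, 0.001]
wrist_force: [-0.3, -0.1, -2.2]
opening: 26.4
time: 6.9
tool_pos: [463.5, 138.6, 92.7]
tool_rot: [-0.001, 0.708, 0.706, -0.002]
wrist_force: [-0.1, -0.5, -2.0]
opening: 26.7
time: 7.4
tool_pos: [464.8, 141.1, 81.5]
tool_rot: [0.0, 0.707, 0.707, 0.001]
wrist_force: [0.4, 0.6, -1.7]
opening: 26.5
[464.81475292 141.13883319  81.45597006]
```

View pics/c4.png

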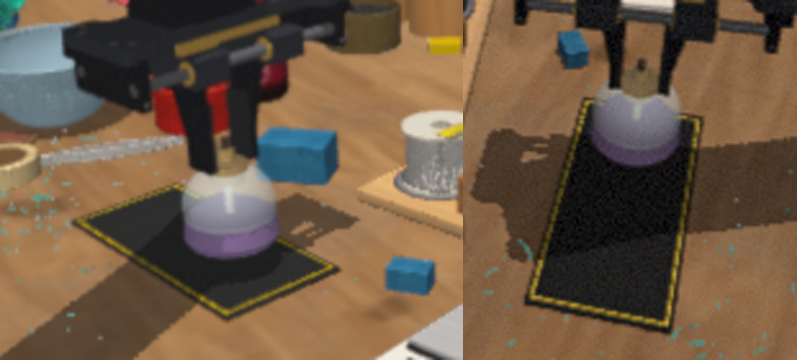

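Lamp is upright over the near half of the mat, not touching. Lowering with force checks.

```bash
python3 -m pendant '[{"xyz":[0,0,5],"twist":[0,0,0],"gripper":-1},{"xyz":[0,0,5],"twist":[0,0,0],"gripper":-1},{"xyz":[0,0,4],"twist":[0,0,0],"gripper":-1},{"xyz":[0,0,2],"twist":[0,0,0],"gripper":-1},{"xyz":[0,0,0],"twist":[0,0,0],"gripper":-1}]' 25
python3 -m pendant '[{"xyz":[0,0,1],"twist":[0,0,0],"gripper":-1},{"xyz":[0,0,0],"twist":[0,0,0],"gripper":-1},{"xyz":[0,0,1],"twist":[0,0,0],"gripper":-1},{"xyz":[0,0,0],"twist":[0,0,0],"gripper":-1},{"xyz":[0,0,0],"twist":[0,0,0],"gripper":-1}]' 25
python3 -m pendant '[{"xyz":[0,0,1],"twist":[0,0,0],"gripper":-1},{"xyz":[0,0,0],"twist":[0,0,0],"gripper":-1},{"xyz":[0,0,0.5],"twist":[0,0,0],"gripper":-1},{"xyz":[0,0,0],"twist":[0,0,0],"gripper":-1},{"xyz":[0,0,0],"twist":[0,0,0],"gripper":-1}]' 25
```

```text
time: 8.0
tool_pos: [463.6, 140.9, 64.0]
tool_rot: [-0.0, 0.707, 0.707, -0.0]
wrist_force: [-0.4, 0.4, -2.2]
opening: 26.8
time: 8.5
tool_pos: [464.1, 141.0, 62.6]
tool_rot: [0.0, 0.707, 0.707, 0.0]
wrist_force: [-0.5, -0.1, -2.6]
opening: 26.5
time: 9.0
tool_pos: [464.1, 141.1, 61.4]
tool_rot: [0.0, 0.707, 0.707, 0.0]
wrist_force: [-2.0, 0.7, 2.6]
opening: 26.4
```

```bash
python3 -m pendant '[{"xyz":[0,0,0],"twist":[0,0,0],"gripper":-0.3},{"xyz":[0,0,0],"twist":[0,0,0],"gripper":0},{"xyz":[0,0,0],"twist":[0,0,0],"gripper":0.5},{"xyz":[0,0,0],"twist":[0,0,0],"gripper":1},{"xyz":[0,0,0],"twist":[0,0,0],"gripper":1}]' 30
python3 -m pendant '[{"xyz":[0,0,0],"twist":[0,0,0],"gripper":1},{"xyz":[0,0,-15],"twist":[0,0,0],"gripper":1},{"xyz":[0,0,-25],"twist":[0,0,0],"gripper":1},{"xyz":[0,0,-35],"twist":[0,0,0],"gripper":1},{"xyz":[0,0,-25],"twist":[0,0,0],"gripper":1}]' 30
python3 -m pendant '[{"xyz":[-20,25,-10],"twist":[0,0,0],"gripper":1},{"xyz":[-30,35,0],"twist":[0,0,0],"gripper":1},{"xyz":[-34,45,0],"twist":[0,0,0],"gripper":1},{"xyz":[-34,45,0],"twist":[0,0,0],"gripper":1},{"xyz":[-34,45,0],"twist":[0,0,0],"gripper":1}]' 30
python3 -m pendant '[{"xyz":[0,0,0],"twist":[0,0,0],"gripper":1},{"xyz":[0,0,0],"twist":[0,0,0],"gripper":1},{"xyz":[0,0,0],"twist":[0,0,0],"gripper":1},{"xyz":[0,0,0],"twist":[0,0,0],"gripper":1},{"xyz":[0,0,0],"twist":[0,0,0],"gripper":1}]' 30
python3 - <<'E'
from h import *
im,s=shot('wrist','w5.png');print(s['tool_pos'],s['tool_rot']);a,_=shot('side');np.save('s5.npy',np.r_[s['tool_pos'],s['tool_rot']])
cv2.imwrite('pics/c5.png',np.hstack([im[:360],cv2.resize(a[130:330,180:360],(288,360))]))
E
```

```text
time: 9.5
tool_pos: [464.1, 140.9, 61.0]
tool_rot: [0.0, 0.707, 0.707, 0.0]
wrist_force: [-0.5, 0.7, 0.2]
opening: 54.9
time: 10.0
tool_pos: [464.6, 141.2, 163.0]
tool_rot: [0.0, 0.707, 0.707, 0.001]
wrist_force: [0.6, 0.8, 0.3]
opening: 85.7
time: 10.5
tool_pos: [645.2, -0.8, 171.1]
tool_rot: [0.0, 0.707, 0.707, 0.0]
wrist_force: [1.3, 0.5, 0.5]
opening: 86.9
time: 11.0
tool_pos: [643.2, 1.9, 171.7]
tool_rot: [0.0, 0.706, 0.708, 0.0]
wrist_force: [0.3, 0.4, -0.6]
opening: 86.9
[643.21255634   1.8613075  171.74132742] [1.77897686e-04 7.06443836e-01 7.07768978e-01 3.86576517e-04]
```

View pics/c5.png

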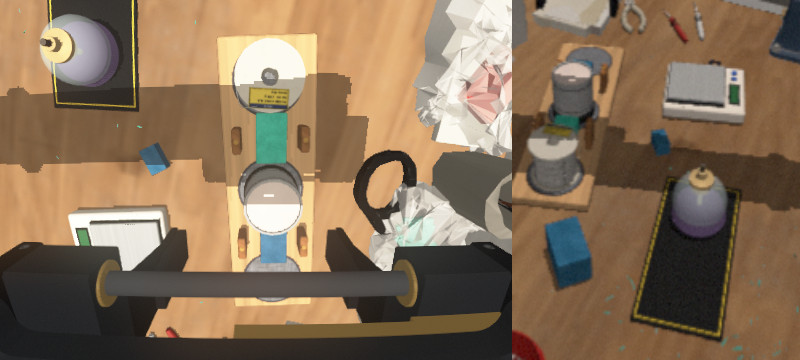

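Lamp stands upright on the mat, side (698,200). My last rows were clipped to under 50 mm, so the tool is short of the flask. Flask top centre is at wrist (272,206).

```bash
python3 -m pendant '[{"xyz":[-6,7,10],"twist":[0,0,0],"gripper":1},{"xyz":[-6,8,20],"twist":[0,0,0],"gripper":1},{"xyz":[0,0,10],"twist":[0,0,0],"gripper":1},{"xyz":[0,0,0],"twist":[0,0,0],"gripper":1},{"xyz":[0,0,0],"twist":[0,0,0],"gripper":1}]' 30
python3 - <<'E'
from h import *
a=np.load('s5.npy');s=dict(tool_pos=a[:3],tool_rot=a[3:])
print('flask',plane('wrist',[(272,206),(244,206),(301,206)],72,s).round(1).tolist())
print(read_state()['tool_pos'])
E
```

```text
time: 11.6
tool_pos: [658.5, -11.1, 130.9]
tool_rot: [-0.0, 0.707, 0.707, -0.0]
wrist_force: [-0.1, 0.4, 0.0]
opening: 87.0
flask [[657.9, -9.6, 72.0], [630.9, -9.7, 72.0], [685.9, -9.6, 72.0]]
[658.45017537 -11.12167562 130.85133004]
```

```bash
python3 -m pendant '[{"xyz":[0,0,15],"twist":[0,0,0],"gripper":1},{"xyz":[0,0,25],"twist":[0,0,0],"gripper":1},{"xyz":[0,0,25],"twist":[0,0,0],"gripper":1},{"xyz":[0,0,20],"twist":[0,0,0],"gripper":1},{"xyz":[0,0,11],"twist":[0,0,0],"gripper":1}]' 40
python3 -m pendant '[{"xyz":[0,0,0],"twist":[0,0,0],"gripper":0.5},{"xyz":[0,0,0],"twist":[0,0,0],"gripper":0.4},{"xyz":[0,0,0],"twist":[0,0,0],"gripper":0},{"xyz":[0,0,0],"twist":[0,0,0],"gripper":0},{"xyz":[0,0,0],"twist":[0,0,0],"gripper":-1}]' 40
python3 -m pendant '[{"xyz":[0,0,0],"twist":[0,0,0],"gripper":-1},{"xyz":[0,0,0],"twist":[0,0,0],"gripper":-1},{"xyz":[0,0,0],"twist":[0,0,0],"gripper":-1},{"xyz":[0,0,0],"twist":[0,0,0],"gripper":-1},{"xyz":[0,0,0],"twist":[0,0,0],"gripper":-1}]' 40
```

```text
time: 12.1
tool_pos: [657.3, -11.2, 32.8]
tool_rot: [-0.001, 0.707, 0.707, -0.001]
wrist_force: [0.7, 0.2, -0.1]
opening: 87.1
time: 12.6
tool_pos: [659.4, -11.4, 36.2]
tool_rot: [0.001, 0.707, 0.707, 0.001]
wrist_force: [-0.8, 0.9, 2.0]
opening: 57.1
time: 13.1
tool_pos: [659.4, -11.5, 36.2]
tool_rot: [0.001, 0.707, 0.707, 0.001]
wrist_force: [-1.5, 0.2, 5.7]
opening: 57.4
```

```bash
python3 -m pendant '[{"xyz":[0,0,-10],"twist":[0,0,0],"gripper":-1},{"xyz":[0,0,-25],"twist":[0,0,0],"gripper":-1},{"xyz":[0,0,-30],"twist":[0,0,0],"gripper":-1},{"xyz":[5,0,-30],"twist":[0,0,0],"gripper":-1},{"xyz":[10,-5,-15],"twist":[0,0,0],"gripper":-1}]' 40
python3 -m pendant '[{"xyz":[20,-14,0],"twist":[0,0,0],"gripper":-1},{"xyz":[28,-20,0],"twist":[0,0,0],"gripper":-1},{"xyz":[30,-25,0],"twist":[0,0,0],"gripper":-1},{"xyz":[30,-25,0],"twist":[0,0,0],"gripper":-1},{"xyz":[30,-25,0],"twist":[0,0,0],"gripper":-1}]' 40
python3 -m pendant '[{"xyz":[30,-25,0],"twist":[0,0,0],"gripper":-1},{"xyz":[30,-25,0],"twist":[0,0,0],"gripper":-1},{"xyz":[20,-15,0],"twist":[0,0,0],"gripper":-1},{"xyz":[10,-10,0],"twist":[0,0,0],"gripper":-1},{"xyz":[0,0,0],"twist":[0,0,0],"gripper":-1}]' 40
python3 -m pendant '[{"xyz":[0,0,15],"twist":[0,0,0],"gripper":-1},{"xyz":[0,0,25],"twist":[0,0,0],"gripper":-1},{"xyz":[0,0,30],"twist":[0,0,0],"gripper":-1},{"xyz":[0,0,20],"twist":[0,0,0],"gripper":-1},{"xyz":[0,0,10],"twist":[0,0,0],"gripper":-1}]' 40
python3 -m pendant '[{"xyz":[0,0,0],"twist":[0,0,0],"gripper":-1},{"xyz":[0,0,0],"twist":[0,0,0],"gripper":-1},{"xyz":[0,0,0],"twist":[0,0,0],"gripper":-1},{"xyz":[0,0,0],"twist":[0,0,0],"gripper":-1},{"xyz":[0,0,0],"twist":[0,0,0],"gripper":-1}]' 40
```

```text
time: 13.6
tool_pos: [654.8, 2.5, 147.5]
tool_rot: [0.001, 0.708, 0.706, 0.001]
wrist_force: [0.2, -0.5, -4.1]
opening: 57.0
time: 14.1
tool_pos: [542.1, 143.1, 143.9]
tool_rot: [-0.001, 0.707, 0.707, -0.001]
wrist_force: [-0.7, 1.1, -3.9]
opening: 57.2
time: 14.6
tool_pos: [467.5, 233.2, 144.5]
tool_rot: [-0.0, 0.706, 0.709, -0.001]
wrist_force: [0.2, 0.2, -3.2]
opening: 57.6
time: 15.1
tool_pos: [469.3, 228.7, 42.6]
tool_rot: [-0.0, 0.708, 0.706, -0.002]
wrist_force: [-0.5, -0.3, -3.2]
opening: 57.6
time: 15.6
tool_pos: [470.3, 231.8, 45.9]
tool_rot: [0.0, 0.707, 0.707, 0.001]
wrist_force: [-0.8, -0.4, -2.3]
opening: 57.3
```

```bash
python3 -m pendant '[{"xyz":[0,0,6],"twist":[0,0,0],"gripper":-1},{"xyz":[0,0,6],"twist":[0,0,0],"gripper":-1},{"xyz":[0,0,3],"twist":[0,0,0],"gripper":-1},{"xyz":[0,0,0],"twist":[0,0,0],"gripper":-1},{"xyz":[0,0,0],"twist":[0,0,0],"gripper":-1}]' 40
python3 -m pendant '[{"xyz":[0,0,1],"twist":[0,0,0],"gripper":-1},{"xyz":[0,0,0],"twist":[0,0,0],"gripper":-1},{"xyz":[0,0,1],"twist":[0,0,0],"gripper":-1},{"xyz":[0,0,0],"twist":[0,0,0],"gripper":-1},{"xyz":[0,0,0],"twist":[0,0,0],"gripper":-1}]' 40
```

```text
time: 16.1
tool_pos: [469.6, 231.5, 29.8]
tool_rot: [-0.0, 0.707, 0.707, -0.0]
wrist_force: [0.4, -0.2, -3.4]
opening: 57.0
time: 16.6
tool_pos: [469.7, 231.5, 28.1]
tool_rot: [0.0, 0.707, 0.707, 0.0]
wrist_force: [0.0, 0.2, -3.9]
opening: 57.2
```

```bash
python3 -m pendant '[{"xyz":[0,0,1],"twist":[0,0,0],"gripper":-1},{"xyz":[0,0,0],"twist":[0,0,0],"gripper":-1},{"xyz":[0,0,0.5],"twist":[0,0,0],"gripper":-1},{"xyz":[0,0,0],"twist":[0,0,0],"gripper":-1},{"xyz":[0,0,0],"twist":[0,0,0],"gripper":-1}]' 40
```

```text
time: 17.1
tool_pos: [469.9, 231.6, 27.2]
tool_rot: [0.0, 0.707, 0.707, 0.0]
wrist_force: [-2.9, -0.6, 4.5]
opening: 57.0
```

```bash
python3 -m pendant '[{"xyz":[0,0,0],"twist":[0,0,0],"gripper":0.6},{"xyz":[0,0,0],"twist":[0,0,0],"gripper":1},{"xyz":[0,0,0],"twist":[0,0,0],"gripper":1},{"xyz":[0,0,0],"twist":[0,0,0],"gripper":1},{"xyz":[0,0,-10],"twist":[0,0,0],"gripper":1}]' 30
python3 -m pendant '[{"xyz":[0,0,-30],"twist":[0,0,0],"gripper":1},{"xyz":[0,0,-40],"twist":[0,0,0],"gripper":1},{"xyz":[0,0,-40],"twist":[0,0,0],"gripper":1},{"xyz":[0,0,-20],"twist":[0,0,-0.15],"gripper":1},{"xyz":[0,0,0],"twist":[0,0,-0.15],"gripper":1}]' 30
python3 -m pendant '[{"xyz":[0,0,0],"twist":[0,0,-0.15],"gripper":1},{"xyz":[0,0,0],"twist":[0,0,-0.15],"gripper":1},{"xyz":[0,0,0],"twist":[0,0,-0.15],"gripper":1},{"xyz":[0,0,0],"twist":[0,0,-0.15],"gripper":1},{"xyz":[0,0,0],"twist":[0,0,-0.15],"gripper":1}]' 30
python3 -m pendant '[{"xyz":[0,0,0],"twist":[0,0,-0.15],"gripper":1},{"xyz":[0,0,0],"twist":[0,0,-0.15],"gripper":1},{"xyz":[0,0,0],"twist":[0,0,-0.15],"gripper":1},{"xyz":[0,0,0],"twist":[0,0,-0.1],"gripper":1},{"xyz":[0,0,0],"twist":[0,0,0],"gripper":1}]' 30
python3 - <<'E'
from h import *
im,s=shot('wrist','w6.png');print(s['tool_pos'],q(s['tool_rot']).as_matrix().round(3),s['joint_pos'])
a,_=shot('side')
b,_=shot('scene')
cv2.imwrite('pics/c6.png',np.hstack([a[100:340,150:400],cv2.resize(b[120:300,60:410],None,fx=4/3,fy=4/3)]))
E
```

```text
time: 17.6
tool_pos: [468.6, 231.0, 35.6]
tool_rot: [-0.0, 0.707, 0.707, -0.001]
wrist_force: [0.4, 0.2, -0.1]
opening: 84.8
time: 18.1
tool_pos: [472.1, 232.9, 171.5]
tool_rot: [0.002, 0.591, 0.807, 0.004]
wrist_force: [-0.0, 0.5, -0.5]
opening: 87.2
time: 18.6
tool_pos: [469.8, 231.7, 167.3]
tool_rot: [0.0, 0.254, 0.967, 0.0]
wrist_force: [-1.1, 0.0, -0.1]
opening: 87.0
time: 19.1
tool_pos: [469.8, 231.6, 167.2]
tool_rot: [0.0, -0.015, 1.0, 0.0]
wrist_force: [-0.3, 0.2, 0.0]
opening: 86.9
[469.83930234 231.60412701 167.24634543] [[-1.    -0.029  0.001]
 [-0.029  1.     0.   ]
 [-0.001  0.    -1.   ]] [-0.18836297  0.10537221 -0.3397446   1.82673824  0.03760901  1.21486043
  1.06076902]
```

View pics/c6.png

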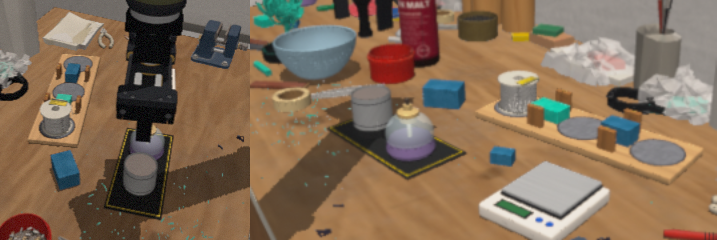

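Both neighbours stand upright on the mat and the blue block is untouched in its bay. Moving over it.

```bash
python3 -m pendant '[{"xyz":[-10,-17,0],"twist":[0,0,0],"gripper":1},{"xyz":[-20,-34,0],"twist":[0,0,0],"gripper":1},{"xyz":[-20,-34,0],"twist":[0,0,0],"gripper":1},{"xyz":[-20,-34,0],"twist":[0,0,0],"gripper":1},{"xyz":[-20,-34,0],"twist":[0,0,0],"gripper":1}]' 30
python3 -m pendant '[{"xyz":[-20,-34,0],"twist":[0,0,0],"gripper":1},{"xyz":[-20,-34,0],"twist":[0,0,0],"gripper":1},{"xyz":[-20,-34,0],"twist":[0,0,0],"gripper":1},{"xyz":[-20,-34,0],"twist":[0,0,0],"gripper":1},{"xyz":[-14,-18,0],"twist":[0,0,0],"gripper":1}]' 30
python3 -m pendant '[{"xyz":[0,0,0],"twist":[0,0,0],"gripper":1},{"xyz":[0,0,0],"twist":[0,0,0],"gripper":1},{"xyz":[0,0,0],"twist":[0,0,0],"gripper":1},{"xyz":[0,0,0],"twist":[0,0,0],"gripper":1},{"xyz":[0,0,0],"twist":[0,0,0],"gripper":1}]' 30
python3 - <<'E'
from h import *
im,s=shot('wrist','w7.png');print(s['tool_pos'],q(s['tool_rot']).as_matrix().round(3)[0])
h=cv2.cvtColor(im,cv2.COLOR_BGR2HSV);m=cv2.inRange(h,(95,90,40),(118,255,255))
for c in cv2.findContours(m,0,2)[0]:
    if cv2.contourArea(c)>150:
        r=cv2.minAreaRect(c);p=plane('wrist',cv2.boxPoints(r),38,s)[:,:2];print(np.round(r[0]),p.round(1).tolist(),p.mean(0).round(1))
E
```

```text
time: 19.75
tool_pos: [564.8, 79.9, 166.8]
tool_rot: [0.0, -0.014, 1.0, -0.0]
wrist_force: [0.3, 0.6, -0.6]
opening: 87.1
time: 20.25
tool_pos: [663.4, -74.7, 166.4]
tool_rot: [0.0, -0.012, 1.0, -0.001]
wrist_force: [-0.2, -0.2, -0.7]
opening: 87.0
time: 20.75
tool_pos: [662.4, -68.7, 166.9]
tool_rot: [0.0, -0.015, 1.0, 0.0]
wrist_force: [-0.3, 0.3, -1.1]
opening: 87.2
[662.35821486 -68.68964978 166.89783476] [-1.    -0.031  0.   ]
[255. 185.] [[647.4, -92.2], [646.0, -48.9], [674.3, -47.5], [675.6, -92.0]] [660.8 -70.2]
[496. 148.] [[586.5, 159.9], [584.0, 196.5], [636.3, 211.6], [637.9, 173.1]] [611.2 185.3]
[351.  54.] [[529.3, -2.9], [515.8, 26.7], [531.4, 35.7], [545.0, 5.7]] [530.4  16.3]
```

View pics/w7.png

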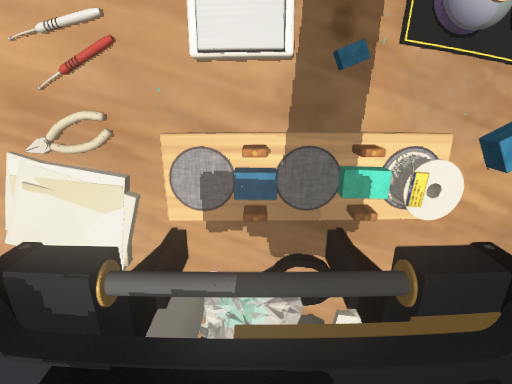

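The view confirms the block at (255,185), with its long side along the board and free felts at both ends. Going down to grip across its ends.

```bash
python3 -m pendant '[{"xyz":[1,-1.5,25],"twist":[0,0,0],"gripper":1},{"xyz":[0,0,35],"twist":[0,0,0],"gripper":1},{"xyz":[0,0,35],"twist":[0,0,0],"gripper":1},{"xyz":[0,0,30],"twist":[0,0,0],"gripper":1},{"xyz":[0,0,15],"twist":[0,0,0],"gripper":1}]' 15
python3 -m pendant '[{"xyz":[0,0,5],"twist":[0,0,0],"gripper":1},{"xyz":[0,0,4],"twist":[0,0,0],"gripper":1},{"xyz":[0,0,0],"twist":[0,0,0],"gripper":1},{"xyz":[0,0,0],"twist":[0,0,0],"gripper":0.5},{"xyz":[0,0,0],"twist":[0,0,0],"gripper":0.2}]' 15
python3 -m pendant '[{"xyz":[0,0,0],"twist":[0,0,0],"gripper":-1},{"xyz":[0,0,0],"twist":[0,0,0],"gripper":-1},{"xyz":[0,0,0],"twist":[0,0,0],"gripper":-1},{"xyz":[0,0,0],"twist":[0,0,0],"gripper":-1},{"xyz":[0,0,0],"twist":[0,0,0],"gripper":-1}]' 15
```

```text
time: 21.3
tool_pos: [659.5, -71.0, 23.5]
tool_rot: [-0.002, -0.015, 1.0, 0.0]
wrist_force: [-0.3, -0.4, -0.5]
opening: 86.8
time: 21.8
tool_pos: [662.6, -71.6, 19.0]
tool_rot: [0.001, -0.015, 1.0, -0.0]
wrist_force: [-0.0, -0.7, -0.1]
opening: 77.6
time: 22.3
tool_pos: [661.7, -71.4, 17.6]
tool_rot: [0.0, -0.015, 1.0, -0.0]
wrist_force: [-0.2, -0.5, 0.1]
opening: 46.0
```

```bash
python3 -m pendant '[{"xyz":[0,0,-10],"twist":[0,0,0],"gripper":-1},{"xyz":[0,0,-20],"twist":[0,0,0],"gripper":-1},{"xyz":[0,0,-30],"twist":[0,0,0],"gripper":-1},{"xyz":[0,0,-25],"twist":[0,0,0],"gripper":-1},{"xyz":[10,0,-10],"twist":[0,0,0],"gripper":-1}]' 15
python3 -m pendant '[{"xyz":[20,-3,0],"twist":[0,0,0],"gripper":-1},{"xyz":[30,-3,0],"twist":[0,0,0],"gripper":-1},{"xyz":[35,-3,0],"twist":[0,0,0],"gripper":-1},{"xyz":[35,-3,0],"twist":[0,0,0],"gripper":-1},{"xyz":[25,-1,0],"twist":[0,0,0],"gripper":-1}]' 15
python3 -m pendant '[{"xyz":[18,0,10],"twist":[0,0,0],"gripper":-1},{"xyz":[0,0,20],"twist":[0,0,0],"gripper":-1},{"xyz":[0,0,15],"twist":[0,0,0],"gripper":-1},{"xyz":[0,0,0],"twist":[0,0,0],"gripper":-1},{"xyz":[0,0,0],"twist":[0,0,0],"gripper":-1}]' 15
python3 - <<'E'
from h import *
im,s=shot('side');b,_=shot('scene');print(s['tool_pos'])
cv2.imwrite('pics/c8.png',np.hstack([cv2.resize(im[130:230,240:360],(480,400),interpolation=2),cv2.resize(b[220:310,220:345],(320,400),interpolation=2)]))
E
```

```text
time: 22.8
tool_pos: [654.0, -71.7, 116.4]
tool_rot: [0.003, -0.015, 1.0, -0.0]
wrist_force: [0.1, 0.6, -0.6]
opening: 46.1
time: 23.3
tool_pos: [503.5, -89.6, 111.8]
tool_rot: [-0.001, -0.014, 1.0, -0.0]
wrist_force: [-0.2, 0.2, 0.4]
opening: 46.2
time: 23.8
tool_pos: [488.4, -89.5, 67.5]
tool_rot: [-0.0, -0.015, 1.0, 0.0]
wrist_force: [-0.2, -0.7, 0.1]
opening: 45.9
[488.42618483 -89.48700804  67.52763988]
```

View pics/c8.png

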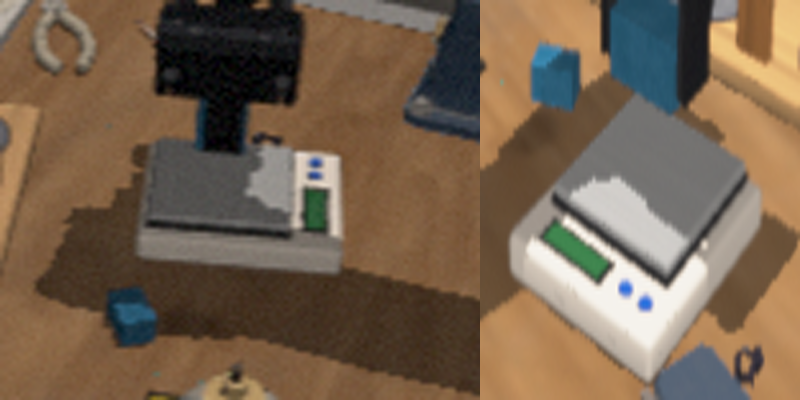

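Run:
```python
from h import *
a=np.array([(155,142),(293,150),(293,234),(147,222)])/4+[240,130]
b=np.array([(158,98),(267,177),(188,272),(73,197)])/[2.56,4.444]+[220,220]
for n,p in(('side',a),('scene',b)):
    r=plane(n,p,28)[:,:2];print(n,r.round(0).tolist(),r.mean(0).round(1))
```

```text
side [[530.0, -119.0], [445.0, -125.0], [441.0, -38.0], [525.0, -35.0]] [485.2 -79.5]
scene [[521.0, -53.0], [519.0, -138.0], [442.0, -138.0], [434.0, -58.0]] [479.1 -96.6]
```

Wrist, side and scene views put the pan centre at (489,-90), (485,-80) and (479,-97); I weight the nearer wrist view and aim at (487,-90).

```bash
python3 -m pendant '[{"xyz":[1.5,0,8],"twist":[0,0,0],"gripper":-1},{"xyz":[0,0,12],"twist":[0,0,0],"gripper":-1},{"xyz":[0,0,8],"twist":[0,0,0],"gripper":-1},{"xyz":[0,0,3],"twist":[0,0,0],"gripper":-1},{"xyz":[0,0,0],"twist":[0,0,0],"gripper":-1}]' 15
python3 -m pendant '[{"xyz":[0,0,1],"twist":[0,0,0],"gripper":-1},{"xyz":[0,0,0],"twist":[0,0,0],"gripper":-1},{"xyz":[0,0,1],"twist":[0,0,0],"gripper":-1},{"xyz":[0,0,0],"twist":[0,0,0],"gripper":-1},{"xyz":[0,0,0],"twist":[0,0,0],"gripper":-1}]' 15
```

```text
time: 24.4
tool_pos: [486.9, -89.4, 35.6]
tool_rot: [-0.001, -0.015, 1.0, 0.0]
wrist_force: [-0.5, 0.1, -0.6]
opening: 45.9
time: 24.9
tool_pos: [487.7, -89.6, 34.7]
tool_rot: [0.0, -0.015, 1.0, -0.0]
wrist_force: [0.3, -1.1, -0.4]
opening: 46.0
```

```bash
python3 -m pendant '[{"xyz":[0,0,1],"twist":[0,0,0],"gripper":-1},{"xyz":[0,0,0],"twist":[0,0,0],"gripper":-1},{"xyz":[0,0,0.5],"twist":[0,0,0],"gripper":-1},{"xyz":[0,0,0],"twist":[0,0,0],"gripper":-1},{"xyz":[0,0,0],"twist":[0,0,0],"gripper":-1}]' 15
```

```text
time: 25.4
tool_pos: [487.7, -89.6, 33.5]
tool_rot: [0.0, -0.015, 1.0, -0.0]
wrist_force: [-2.1, 0.2, 5.6]
opening: 45.9
```

```bash
python3 -m pendant '[{"xyz":[0,0,0],"twist":[0,0,0],"gripper":0.3},{"xyz":[0,0,0],"twist":[0,0,0],"gripper":0.7},{"xyz":[0,0,0],"twist":[0,0,0],"gripper":1},{"xyz":[0,0,0],"twist":[0,0,0],"gripper":1},{"xyz":[0,0,-5],"twist":[0,0,0],"gripper":1}]' 15
python3 -m pendant '[{"xyz":[0,0,-20],"twist":[0,0,0],"gripper":1},{"xyz":[0,0,-35],"twist":[0,0,0],"gripper":1},{"xyz":[0,0,-40],"twist":[0,0,0],"gripper":1},{"xyz":[0,0,-30],"twist":[0,0,0],"gripper":1},{"xyz":[0,0,0],"twist":[0,0,0],"gripper":1}]' 15
python3 -m pendant '[{"xyz":[0,0,0],"twist":[0,0,0],"gripper":1},{"xyz":[0,0,0],"twist":[0,0,0],"gripper":1},{"xyz":[0,0,0],"twist":[0,0,0],"gripper":1},{"xyz":[0,0,0],"twist":[0,0,0],"gripper":1},{"xyz":[0,0,0],"twist":[0,0,0],"gripper":1}]' 15
python3 - <<'E'
from h import *
im,s=shot('wrist','w9.png');print(s['tool_pos']);np.save('s9.npy',np.r_[s['tool_pos'],s['tool_rot']])
E
```

```text
time: 25.9
tool_pos: [486.9, -89.5, 37.5]
tool_rot: [-0.001, -0.015, 1.0, 0.0]
wrist_force: [0.2, 0.4, -0.2]
opening: 78.1
time: 26.4
tool_pos: [490.9, -90.0, 168.4]
tool_rot: [0.005, -0.015, 1.0, -0.001]
wrist_force: [0.8, 0.2, -0.1]
opening: 86.7
time: 26.9
tool_pos: [487.2, -89.5, 162.3]
tool_rot: [-0.001, -0.015, 1.0, 0.0]
wrist_force: [-1.6, 0.9, -0.0]
opening: 87.2
[487.21440237 -89.51425676 162.3345533 ]
```

View pics/w9.png

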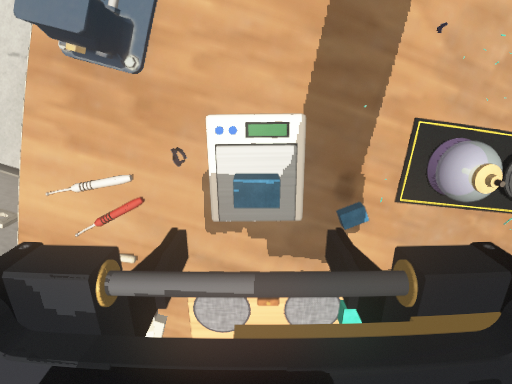

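Run:
```python
from h import *
a=np.load('s9.npy');s=dict(tool_pos=a[:3],tool_rot=a[3:])
r=plane('wrist',[(216,145),(297,146),(296,219),(218,219)],28,s)[:,:2];print('pan',r.round(0).tolist(),r.mean(0).round(1))
im=cv2.imread('pics/w9.png');h=cv2.cvtColor(im,cv2.COLOR_BGR2HSV);m=cv2.inRange(h,(95,90,40),(118,255,255))
m[:170]=0;m[212:]=0;m[:,:225]=0;m[:,290:]=0
c=max(cv2.findContours(m,0,2)[0],key=cv2.contourArea);rr=cv2.minAreaRect(c);p=plane('wrist',cv2.boxPoints(rr),54,s)[:,:2];print(rr,p.round(0).tolist(),p.mean(0))
```

```text
pan [[445.0, -132.0], [444.0, -49.0], [525.0, -44.0], [527.0, -131.0]] [485.3 -89.1]
((256.5, 192.5), (27.0, 45.0), 90.0) [[474.0, -111.0], [473.0, -68.0], [500.0, -67.0], [502.0, -111.0]] [487.25687043 -89.36872162]
```

Blue lies at (487.3,-89.4) against a pan centre of (485.3,-89.1), 2 mm off. Turning back and fetching the flask.

```bash
python3 -m pendant '[{"xyz":[0,0,0],"twist":[0,0,0.15],"gripper":1},{"xyz":[0,0,0],"twist":[0,0,0.15],"gripper":1},{"xyz":[0,0,0],"twist":[0,0,0.15],"gripper":1},{"xyz":[0,0,0],"twist":[0,0,0.15],"gripper":1},{"xyz":[0,0,0],"twist":[0,0,0.15],"gripper":1}]' 40
python3 -m pendant '[{"xyz":[0,0,0],"twist":[0,0,0.15],"gripper":1},{"xyz":[0,0,0],"twist":[0,0,0.15],"gripper":1},{"xyz":[0,0,0],"twist":[0,0,0.15],"gripper":1},{"xyz":[0,0,0],"twist":[0,0,0.15],"gripper":1},{"xyz":[0,0,0],"twist":[0,0,0.15],"gripper":1}]' 40
python3 -m pendant '[{"xyz":[0,0,0],"twist":[0,0,0.1],"gripper":1},{"xyz":[15,-2,0],"twist":[0,0,0],"gripper":1},{"xyz":[30,-2,0],"twist":[0,0,0],"gripper":1},{"xyz":[35,-2,0],"twist":[0,0,0],"gripper":1},{"xyz":[40,-2,0],"twist":[0,0,0],"gripper":1}]' 40
python3 -m pendant '[{"xyz":[40,-2,0],"twist":[0,0,0],"gripper":1},{"xyz":[40,-2,0],"twist":[0,0,0],"gripper":1},{"xyz":[40,-2,0],"twist":[0,0,0],"gripper":1},{"xyz":[40,-2,0],"twist":[0,0,0],"gripper":1},{"xyz":[25,-2,0],"twist":[0,0,0],"gripper":1}]' 40
python3 -m pendant '[{"xyz":[16,0,0],"twist":[0,0,0],"gripper":1},{"xyz":[0,0,0],"twist":[0,0,0],"gripper":1},{"xyz":[0,0,0],"twist":[0,0,0],"gripper":1},{"xyz":[0,0,0],"twist":[0,0,0],"gripper":1},{"xyz":[0,0,0],"twist":[0,0,0],"gripper":1}]' 40
```

```text
time: 27.45
tool_pos: [487.5, -89.6, 162.9]
tool_rot: [-0.0, 0.356, 0.935, -0.0]
wrist_force: [-0.6, 0.3, 0.3]
opening: 87.0
time: 27.95
tool_pos: [487.5, -89.6, 162.9]
tool_rot: [-0.0, 0.673, 0.739, -0.0]
wrist_force: [0.4, -0.5, 0.5]
opening: 86.9
time: 28.45
tool_pos: [479.1, 32.0, 163.1]
tool_rot: [0.0, 0.706, 0.708, 0.0]
wrist_force: [-0.4, -0.0, -0.5]
opening: 86.4
time: 28.95
tool_pos: [467.8, 220.2, 163.2]
tool_rot: [-0.001, 0.705, 0.71, 0.001]
wrist_force: [-0.1, -0.5, 0.7]
opening: 87.0
time: 29.45
tool_pos: [469.8, 230.1, 163.0]
tool_rot: [0.0, 0.708, 0.707, -0.0]
wrist_force: [0.0, -0.2, -0.1]
opening: 87.2
```

```bash
python3 -m pendant '[{"xyz":[1,0,20],"twist":[0,0,0],"gripper":1},{"xyz":[0,0,35],"twist":[0,0,0],"gripper":1},{"xyz":[0,0,40],"twist":[0,0,0],"gripper":1},{"xyz":[0,0,25],"twist":[0,0,0],"gripper":1},{"xyz":[0,0,10],"twist":[0,0,0],"gripper":1}]' 40
python3 -m pendant '[{"xyz":[0,0,5],"twist":[0,0,0],"gripper":1},{"xyz":[0,0,0],"twist":[0,0,0],"gripper":1},{"xyz":[0,0,0],"twist":[0,0,0],"gripper":0.5},{"xyz":[0,0,0],"twist":[0,0,0],"gripper":0.4},{"xyz":[0,0,0],"twist":[0,0,0],"gripper":0}]' 40
python3 -m pendant '[{"xyz":[0,0,0],"twist":[0,0,0],"gripper":-1},{"xyz":[0,0,0],"twist":[0,0,0],"gripper":-1},{"xyz":[0,0,0],"twist":[0,0,0],"gripper":-1},{"xyz":[0,0,0],"twist":[0,0,0],"gripper":-1},{"xyz":[0,0,0],"twist":[0,0,0],"gripper":-1}]' 40
```

```text
time: 29.95
tool_pos: [467.9, 230.5, 30.4]
tool_rot: [-0.001, 0.708, 0.707, -0.002]
wrist_force: [-0.3, -0.4, -0.4]
opening: 87.3
time: 30.45
tool_pos: [470.3, 232.7, 29.1]
tool_rot: [0.0, 0.707, 0.707, 0.001]
wrist_force: [0.2, -0.7, -0.4]
opening: 70.7
time: 30.95
tool_pos: [469.9, 232.5, 28.4]
tool_rot: [0.0, 0.707, 0.707, 0.0]
wrist_force: [-0.1, -0.7, 4.5]
opening: 57.3
```

```bash
python3 -m pendant '[{"xyz":[0,0,-10],"twist":[0,0,0],"gripper":-1},{"xyz":[0,0,-25],"twist":[0,0,0],"gripper":-1},{"xyz":[0,0,-30],"twist":[0,0,0],"gripper":-1},{"xyz":[0,0,-30],"twist":[0,0,0],"gripper":-1},{"xyz":[-10,10,-20],"twist":[0,0,0],"gripper":-1}]' 40
python3 -m pendant '[{"xyz":[-20,15,0],"twist":[0,0,0],"gripper":-1},{"xyz":[-28,20,0],"twist":[0,0,0],"gripper":-1},{"xyz":[-30,25,0],"twist":[0,0,0],"gripper":-1},{"xyz":[-30,25,0],"twist":[0,0,0],"gripper":-1},{"xyz":[-30,25,0],"twist":[0,0,0],"gripper":-1}]' 40
python3 -m pendant '[{"xyz":[-30,25,0],"twist":[0,0,0],"gripper":-1},{"xyz":[-30,25,0],"twist":[0,0,0],"gripper":-1},{"xyz":[-22,12,0],"twist":[0,0,0],"gripper":-1},{"xyz":[-13,7.5,0],"twist":[0,0,0],"gripper":-1},{"xyz":[0,0,0],"twist":[0,0,0],"gripper":-1}]' 40
python3 -m pendant '[{"xyz":[0,0,10],"twist":[0,0,0],"gripper":-1},{"xyz":[0,0,20],"twist":[0,0,0],"gripper":-1},{"xyz":[0,0,20],"twist":[0,0,0],"gripper":-1},{"xyz":[0,0,0],"twist":[0,0,0],"gripper":-1},{"xyz":[0,0,0],"twist":[0,0,0],"gripper":-1}]' 40
```

```text
time: 31.45
tool_pos: [478.3, 224.5, 145.0]
tool_rot: [-0.0, 0.706, 0.708, 0.001]
wrist_force: [2.0, 0.6, -3.1]
opening: 57.2
time: 31.95
tool_pos: [589.6, 83.1, 142.6]
tool_rot: [-0.0, 0.707, 0.707, -0.001]
wrist_force: [1.3, 0.5, -2.5]
opening: 57.4
time: 32.45
tool_pos: [659.0, -13.4, 142.2]
tool_rot: [-0.0, 0.708, 0.706, -0.001]
wrist_force: [-0.6, 0.5, -2.9]
opening: 57.5
time: 32.95
tool_pos: [658.1, -8.5, 92.7]
tool_rot: [-0.001, 0.706, 0.708, -0.0]
wrist_force: [0.7, 0.2, -2.4]
opening: 57.0
```

```bash
python3 -m pendant '[{"xyz":[0,0,15],"twist":[0,0,0],"gripper":-1},{"xyz":[0,0,20],"twist":[0,0,0],"gripper":-1},{"xyz":[0,0,13],"twist":[0,0,0],"gripper":-1},{"xyz":[0,0,3],"twist":[0,0,0],"gripper":-1},{"xyz":[0,0,0],"twist":[0,0,0],"gripper":-1}]' 40
python3 -m pendant '[{"xyz":[0,0,0],"twist":[0,0,0],"gripper":-1},{"xyz":[0,0,0],"twist":[0,0,0],"gripper":-1},{"xyz":[0,0,0],"twist":[0,0,0],"gripper":-1},{"xyz":[0,0,0],"twist":[0,0,0],"gripper":-1},{"xyz":[0,0,0],"twist":[0,0,0],"gripper":-1}]' 40
```

```text
time: 33.45
tool_pos: [658.8, -10.4, 41.6]
tool_rot: [-0.0, 0.707, 0.707, -0.0]
wrist_force: [0.4, 0.4, -3.0]
opening: 57.0
time: 33.95
tool_pos: [659.2, -10.6, 42.4]
tool_rot: [0.0, 0.707, 0.707, 0.0]
wrist_force: [-0.8, -0.2, -4.3]
opening: 57.1
```

```bash
python3 -m pendant '[{"xyz":[0,0,2],"twist":[0,0,0],"gripper":-1},{"xyz":[0,0,1],"twist":[0,0,0],"gripper":-1},{"xyz":[0,0,1],"twist":[0,0,0],"gripper":-1},{"xyz":[0,0,0],"twist":[0,0,0],"gripper":-1},{"xyz":[0,0,0],"twist":[0,0,0],"gripper":-1}]' 40
python3 -m pendant '[{"xyz":[0,0,1],"twist":[0,0,0],"gripper":-1},{"xyz":[0,0,0],"twist":[0,0,0],"gripper":-1},{"xyz":[0,0,0.5],"twist":[0,0,0],"gripper":-1},{"xyz":[0,0,0],"twist":[0,0,0],"gripper":-1},{"xyz":[0,0,0],"twist":[0,0,0],"gripper":-1}]' 40
```

```text
time: 34.45
tool_pos: [659.1, -10.6, 38.0]
tool_rot: [0.0, 0.707, 0.707, -0.0]
wrist_force: [-0.2, -0.3, -2.9]
opening: 57.3
time: 34.95
tool_pos: [659.3, -10.6, 37.5]
tool_rot: [0.0, 0.707, 0.707, 0.0]
wrist_force: [-3.0, -0.3, 6.0]
opening: 57.2
```

Contact. Release, rise and go back for the lamp (464.1,141).

```bash
python3 -m pendant '[{"xyz":[0,0,0],"twist":[0,0,0],"gripper":0.6},{"xyz":[0,0,0],"twist":[0,0,0],"gripper":1},{"xyz":[0,0,0],"twist":[0,0,0],"gripper":1},{"xyz":[0,0,0],"twist":[0,0,0],"gripper":1},{"xyz":[0,0,-10],"twist":[0,0,0],"gripper":1}]' 25
python3 -m pendant '[{"xyz":[0,0,-25],"twist":[0,0,0],"gripper":1},{"xyz":[0,0,-35],"twist":[0,0,0],"gripper":1},{"xyz":[0,0,-35],"twist":[0,0,0],"gripper":1},{"xyz":[0,0,-15],"twist":[0,0,0],"gripper":1},{"xyz":[0,-10,0],"twist":[0,0,0],"gripper":1}]' 25
python3 -m pendant '[{"xyz":[15,-20,0],"twist":[0,0,0],"gripper":1},{"xyz":[25,-28,0],"twist":[0,0,0],"gripper":1},{"xyz":[25,-30,0],"twist":[0,0,0],"gripper":1},{"xyz":[25,-30,0],"twist":[0,0,0],"gripper":1},{"xyz":[25,-30,0],"twist":[0,0,0],"gripper":1}]' 25
python3 -m pendant '[{"xyz":[20,-25,0],"twist":[0,0,0],"gripper":1},{"xyz":[17,-22,0],"twist":[0,0,0],"gripper":1},{"xyz":[0,0,0],"twist":[0,0,0],"gripper":1},{"xyz":[0,0,0],"twist":[0,0,0],"gripper":1},{"xyz":[0,0,0],"twist":[0,0,0],"gripper":1}]' 25
python3 -m pendant '[{"xyz":[0,0,0],"twist":[0,0,0],"gripper":1},{"xyz":[0,0,0],"twist":[0,0,0],"gripper":1},{"xyz":[0,0,0],"twist":[0,0,0],"gripper":1},{"xyz":[0,0,0],"twist":[0,0,0],"gripper":1},{"xyz":[0,0,0],"twist":[0,0,0],"gripper":1}]' 25
```

```text
time: 35.45
tool_pos: [657.8, -10.6, 45.1]
tool_rot: [-0.001, 0.707, 0.707, -0.001]
wrist_force: [-0.1, 1.0, -0.6]
opening: 84.9
time: 35.95
tool_pos: [651.4, -10.4, 159.8]
tool_rot: [0.002, 0.707, 0.707, 0.002]
wrist_force: [0.9, -1.0, -0.4]
opening: 86.6
time: 36.45
tool_pos: [507.8, 104.7, 154.3]
tool_rot: [-0.001, 0.707, 0.707, -0.002]
wrist_force: [0.1, 1.2, -0.0]
opening: 87.2
time: 36.95
tool_pos: [464.0, 140.2, 155.6]
tool_rot: [-0.0, 0.708, 0.707, -0.001]
wrist_force: [0.9, -0.2, -0.3]
opening: 87.1
time: 37.45
tool_pos: [464.2, 141.4, 156.5]
tool_rot: [0.0, 0.707, 0.707, 0.0]
wrist_force: [-1.3, -0.9, -0.2]
opening: 86.6
```

```bash
python3 -m pendant '[{"xyz":[0,0,15],"twist":[0,0,0],"gripper":1},{"xyz":[0,0,25],"twist":[0,0,0],"gripper":1},{"xyz":[0,0,30],"twist":[0,0,0],"gripper":1},{"xyz":[0,0,15],"twist":[0,0,0],"gripper":1},{"xyz":[0,0,5],"twist":[0,0,0],"gripper":1}]' 25
python3 -m pendant '[{"xyz":[0,0,4],"twist":[0,0,0],"gripper":1},{"xyz":[0,0,0],"twist":[0,0,0],"gripper":0.5},{"xyz":[0,0,0],"twist":[0,0,0],"gripper":0},{"xyz":[0,0,0],"twist":[0,0,0],"gripper":-0.2},{"xyz":[0,0,0],"twist":[0,0,0],"gripper":-0.2}]' 25
python3 -m pendant '[{"xyz":[0,0,0],"twist":[0,0,0],"gripper":-1},{"xyz":[0,0,0],"twist":[0,0,0],"gripper":-1},{"xyz":[0,0,0],"twist":[0,0,0],"gripper":-1},{"xyz":[0,0,0],"twist":[0,0,0],"gripper":-1},{"xyz":[0,0,0],"twist":[0,0,0],"gripper":-1}]' 25
python3 -m pendant '[{"xyz":[0,0,0],"twist":[0,0,0],"gripper":-1},{"xyz":[0,0,0],"twist":[0,0,0],"gripper":-1},{"xyz":[0,0,0],"twist":[0,0,0],"gripper":-1},{"xyz":[0,0,0],"twist":[0,0,0],"gripper":-1},{"xyz":[0,0,0],"twist":[0,0,0],"gripper":-1}]' 25
```

```text
time: 37.95
tool_pos: [462.7, 141.0, 64.7]
tool_rot: [-0.001, 0.707, 0.707, -0.001]
wrist_force: [-0.8, 0.8, -0.3]
opening: 86.8
time: 38.45
tool_pos: [464.6, 141.5, 63.2]
tool_rot: [0.0, 0.707, 0.707, 0.001]
wrist_force: [0.2, 0.1, 0.2]
opening: 63.0
time: 38.95
tool_pos: [464.0, 141.5, 62.9]
tool_rot: [-0.0, 0.707, 0.707, -0.0]
wrist_force: [-2.2, -1.1, 7.2]
opening: 25.2
time: 39.45
tool_pos: [464.0, 141.5, 63.2]
tool_rot: [0.0, 0.707, 0.707, -0.0]
wrist_force: [-1.9, -0.5, 5.1]
opening: 24.4
```

The grip is narrower and pushing up, so the pads sit high on the tapering cap. Regripping about 3 mm lower.

```bash
python3 -m pendant '[{"xyz":[0,0,0],"twist":[0,0,0],"gripper":-0.2},{"xyz":[0,0,0],"twist":[0,0,0],"gripper":0},{"xyz":[0,0,0],"twist":[0,0,0],"gripper":0},{"xyz":[0,0,2],"twist":[0,0,0],"gripper":0},{"xyz":[0,0,1.5],"twist":[0,0,0],"gripper":0}]' 25
python3 -m pendant '[{"xyz":[0,0,0],"twist":[0,0,0],"gripper":0},{"xyz":[0,0,0],"twist":[0,0,0],"gripper":0},{"xyz":[0,0,0],"twist":[0,0,0],"gripper":-1},{"xyz":[0,0,0],"twist":[0,0,0],"gripper":-1},{"xyz":[0,0,0],"twist":[0,0,0],"gripper":-1}]' 25
python3 -m pendant '[{"xyz":[0,0,0],"twist":[0,0,0],"gripper":-1},{"xyz":[0,0,0],"twist":[0,0,0],"gripper":-1},{"xyz":[0,0,0],"twist":[0,0,0],"gripper":-1},{"xyz":[0,0,0],"twist":[0,0,0],"gripper":-1},{"xyz":[0,0,0],"twist":[0,0,0],"gripper":-1}]' 25
```

```text
time: 39.95
tool_pos: [463.9, 141.4, 58.7]
tool_rot: [-0.0, 0.707, 0.707, -0.0]
wrist_force: [0.1, -0.1, 0.7]
opening: 42.5
time: 40.45
tool_pos: [464.0, 141.4, 59.1]
tool_rot: [-0.0, 0.707, 0.707, -0.0]
wrist_force: [-0.6, -1.1, -0.4]
opening: 28.1
time: 40.95
tool_pos: [464.0, 141.4, 59.1]
tool_rot: [-0.0, 0.707, 0.707, -0.0]
wrist_force: [-1.8, -0.5, 1.0]
opening: 27.8
```

```bash
python3 -m pendant '[{"xyz":[0,0,-8],"twist":[0,0,0],"gripper":-1},{"xyz":[0,0,-20],"twist":[0,0,0],"gripper":-1},{"xyz":[0,0,-28],"twist":[0,0,0],"gripper":-1},{"xyz":[0,0,-32],"twist":[0,0,0],"gripper":-1},{"xyz":[0,0,-25],"twist":[0,0,0],"gripper":-1}]' 25
python3 -m pendant '[{"xyz":[-10,8,0],"twist":[0,0,0],"gripper":-1},{"xyz":[-20,14,0],"twist":[0,0,0],"gripper":-1},{"xyz":[-30,20,0],"twist":[0,0,0],"gripper":-1},{"xyz":[-30,22,0],"twist":[0,0,0],"gripper":-1},{"xyz":[-30,22,0],"twist":[0,0,0],"gripper":-1}]' 25
python3 -m pendant '[{"xyz":[-30,22,0],"twist":[0,0,0],"gripper":-1},{"xyz":[-30,22,0],"twist":[0,0,0],"gripper":-1},{"xyz":[-30,22,0],"twist":[0,0,0],"gripper":-1},{"xyz":[-25,22,0],"twist":[0,0,0],"gripper":-1},{"xyz":[-20,16,0],"twist":[0,0,0],"gripper":-1}]' 25
python3 -m pendant '[{"xyz":[-15,10,0],"twist":[0,0,0],"gripper":-1},{"xyz":[0,0,10],"twist":[0,0,0],"gripper":-1},{"xyz":[0,0,20],"twist":[0,0,0],"gripper":-1},{"xyz":[0,0,20],"twist":[0,0,0],"gripper":-1},{"xyz":[0,0,10],"twist":[0,0,0],"gripper":-1}]' 25
python3 -m pendant '[{"xyz":[0,0,0],"twist":[0,0,0],"gripper":-1},{"xyz":[0,0,0],"twist":[0,0,0],"gripper":-1},{"xyz":[0,0,0],"twist":[0,0,0],"gripper":-1},{"xyz":[0,0,0],"twist":[0,0,0],"gripper":-1},{"xyz":[0,0,0],"twist":[0,0,0],"gripper":-1}]' 25
python3 - <<'E'
from h import *
a,b=shot('scene');c,_=shot('side')
cv2.imwrite('pics/c10.png',np.hstack([cv2.resize(a[150:270,220:430],(600,343),interpolation=2),cv2.resize(c[90:260,180:270],(182,343),interpolation=2)]))
E
```

```text
time: 41.45
tool_pos: [464.5, 141.6, 174.1]
tool_rot: [0.0, 0.707, 0.707, 0.001]
wrist_force: [0.2, 0.2, -2.3]
opening: 27.6
time: 41.95
tool_pos: [550.3, 19.2, 170.6]
tool_rot: [-0.0, 0.707, 0.707, -0.001]
wrist_force: [1.1, 0.1, -1.4]
opening: 27.9
time: 42.45
tool_pos: [654.3, -117.2, 169.8]
tool_rot: [-0.0, 0.708, 0.706, -0.001]
wrist_force: [-0.6, 0.0, -2.7]
opening: 27.6
time: 42.95
tool_pos: [661.6, -127.5, 108.0]
tool_rot: [-0.002, 0.707, 0.707, -0.002]
wrist_force: [-0.2, 1.0, -1.8]
opening: 27.5
time: 43.45
tool_pos: [664.6, -128.7, 113.0]
tool_rot: [0.001, 0.707, 0.707, 0.0]
wrist_force: [0.5, 0.1, -2.6]
opening: 28.0
```

View pics/c10.png

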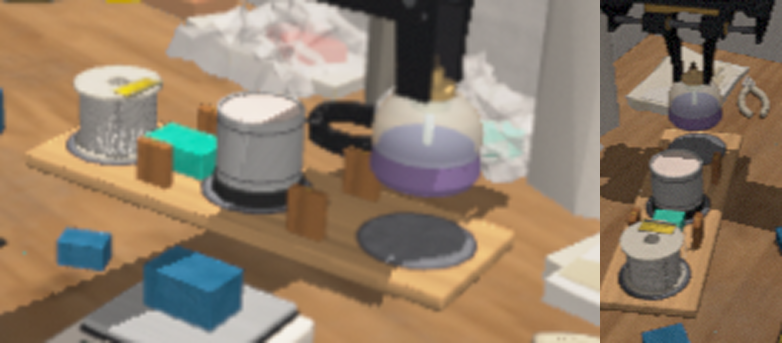

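Lamp hangs upright over its felt, flask is back on the middle one, blue on the pan. Lowering.

```bash
python3 -m pendant '[{"xyz":[0,0,8],"twist":[0,0,0],"gripper":-1},{"xyz":[0,0,15],"twist":[0,0,0],"gripper":-1},{"xyz":[0,0,10],"twist":[0,0,0],"gripper":-1},{"xyz":[0,0,6],"twist":[0,0,0],"gripper":-1},{"xyz":[0,0,2],"twist":[0,0,0],"gripper":-1}]' 25
python3 -m pendant '[{"xyz":[0,0,0],"twist":[0,0,0],"gripper":-1},{"xyz":[0,0,0],"twist":[0,0,0],"gripper":-1},{"xyz":[0,0,1],"twist":[0,0,0],"gripper":-1},{"xyz":[0,0,0],"twist":[0,0,0],"gripper":-1},{"xyz":[0,0,0],"twist":[0,0,0],"gripper":-1}]' 25
python3 -m pendant '[{"xyz":[0,0,1],"twist":[0,0,0],"gripper":-1},{"xyz":[0,0,0],"twist":[0,0,0],"gripper":-1},{"xyz":[0,0,0.5],"twist":[0,0,0],"gripper":-1},{"xyz":[0,0,0],"twist":[0,0,0],"gripper":-1},{"xyz":[0,0,0],"twist":[0,0,0],"gripper":-1}]' 25
```

```text
time: 44.05
tool_pos: [663.1, -128.4, 69.2]
tool_rot: [-0.001, 0.707, 0.707, -0.001]
wrist_force: [0.4, -0.2, -2.4]
opening: 27.9
time: 44.55
tool_pos: [664.2, -128.6, 70.4]
tool_rot: [0.0, 0.707, 0.707, 0.0]
wrist_force: [-0.2, -0.2, -2.3]
opening: 27.6
time: 45.05
tool_pos: [664.1, -128.6, 68.6]
tool_rot: [0.0, 0.707, 0.707, 0.0]
wrist_force: [0.6, -0.7, -1.6]
opening: 27.5
```

```bash
python3 -m pendant '[{"xyz":[0,0,0.5],"twist":[0,0,0],"gripper":-1},{"xyz":[0,0,0],"twist":[0,0,0],"gripper":-1},{"xyz":[0,0,0.5],"twist":[0,0,0],"gripper":-1},{"xyz":[0,0,0],"twist":[0,0,0],"gripper":-1},{"xyz":[0,0,0],"twist":[0,0,0],"gripper":-1}]' 25
```

```text
time: 45.55
tool_pos: [664.2, -128.7, 68.2]
tool_rot: [0.0, 0.707, 0.707, 0.0]
wrist_force: [-2.1, -0.4, 2.9]
opening: 27.3
```

Contact. Release, rise, back away over open desk and check.

```bash
python3 -m pendant '[{"xyz":[0,0,0],"twist":[0,0,0],"gripper":-0.3},{"xyz":[0,0,0],"twist":[0,0,0],"gripper":0},{"xyz":[0,0,0],"twist":[0,0,0],"gripper":0.5},{"xyz":[0,0,0],"twist":[0,0,0],"gripper":1},{"xyz":[0,0,0],"twist":[0,0,0],"gripper":1}]' 25
python3 -m pendant '[{"xyz":[0,0,0],"twist":[0,0,0],"gripper":1},{"xyz":[0,0,-15],"twist":[0,0,0],"gripper":1},{"xyz":[0,0,-30],"twist":[0,0,0],"gripper":1},{"xyz":[0,0,-40],"twist":[0,0,0],"gripper":1},{"xyz":[0,0,-35],"twist":[0,0,0],"gripper":1}]' 25
python3 -m pendant '[{"xyz":[-5,-15,-20],"twist":[0,0,0],"gripper":1},{"xyz":[-5,-20,-10],"twist":[0,0,0],"gripper":1},{"xyz":[-5,-15,0],"twist":[0,0,0],"gripper":1},{"xyz":[-5,-5,0],"twist":[0,0,0],"gripper":1},{"xyz":[0,0,0],"twist":[0,0,0],"gripper":1}]' 25
python3 -m pendant '[{"xyz":[0,0,0],"twist":[0,0,0],"gripper":1},{"xyz":[0,0,0],"twist":[0,0,0],"gripper":1},{"xyz":[0,0,0],"twist":[0,0,0],"gripper":1},{"xyz":[0,0,0],"twist":[0,0,0],"gripper":1},{"xyz":[0,0,0],"twist":[0,0,0],"gripper":1}]' 25
python3 - <<'E'
from h import *
im,s=shot('wrist','w11.png');print(s['tool_pos'],s['wrist_force']);np.save('s11.npy',np.r_[s['tool_pos'],s['tool_rot']])
a,_=shot('side')
cv2.imwrite('pics/c11.png',np.hstack([im,cv2.resize(a[120:270,170:280],(282,384))]))
E
```

```text
time: 46.05
tool_pos: [664.1, -128.5, 67.3]
tool_rot: [-0.0, 0.707, 0.707, 0.0]
wrist_force: [-0.8, 0.4, -0.6]
opening: 54.4
time: 46.55
tool_pos: [664.4, -128.6, 190.7]
tool_rot: [0.001, 0.707, 0.707, 0.001]
wrist_force: [0.7, -0.5, 0.1]
opening: 86.0
time: 47.05
tool_pos: [608.8, -149.8, 218.5]
tool_rot: [0.001, 0.708, 0.706, 0.0]
wrist_force: [-0.1, -0.7, -0.3]
opening: 87.2
time: 47.55
tool_pos: [609.2, -148.4, 217.3]
tool_rot: [-0.0, 0.707, 0.707, -0.0]
wrist_force: [0.4, 0.2, -0.0]
opening: 87.1
[ 609.24192017 -148.35126223  217.33901139] [ 0.35625553  0.1769248  -0.0099826 ]
```

View pics/c11.png

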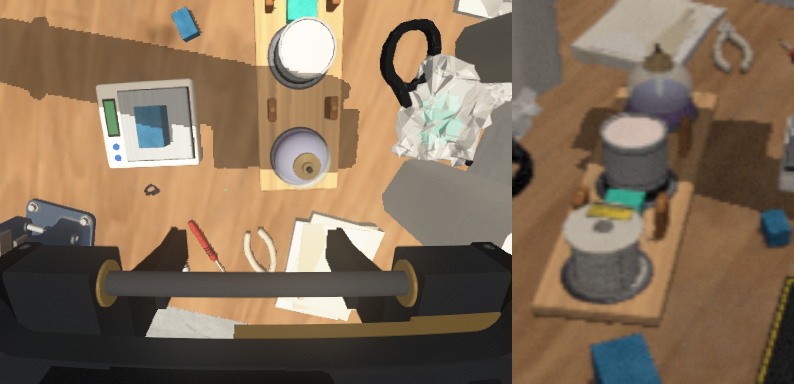

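Cap at (306,167) and flask top at (306,49) match the starting view, where they were at (306,167) and (305,49). Blue is on the pan and nothing is touching the gripper.

```bash
python3 -c "
from station import *
print(sign_off())"
```

```text
the job is handed in; nothing more can be done
None
```

The job is done and handed in at about 47.6 s of the 112 s allowed; sign-off gives no verdict. The lamp and flask went to the mat first, the blue block then went onto the pan, and the flask and lamp were put back on their own felts.

**Last checks**
- **Blue block:** it lay flat, about 2 mm from the pan centre in the wrist view.
- **Flask and lamp:** both stood upright, within about 1 pixel (roughly 2 mm) of where they appeared in the early wrist view.
- **Spool and green block:** neither was handled. The side picture shows them in place, but I did not measure them.
- **Gripper:** open and clear of everything, with wrist force near zero.

**What disagreed or went wrong**
- **Block orientation:** the blue block lay with its 46 mm side along the board, not its 30 mm side as the description says. I gripped it across its ends; the opening read 46.0 mm.
- **Pan centre:** the scene and side views differed from the wrist view by about 10 mm. I relied on the wrist view, and a second wrist look agreed with it to within about 4 mm.
- **Lamp cap:** the opening on the 30 mm cap read only 24 to 28 mm, probably a taper. The second grip started too high, so I redid it lower before lifting.
- **Clipped move:** one move was cut short by the row limit, and I corrected it before going down.

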